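# Turn over the sample bottle and weigh it

## Robot

A 6-joint arm with a two-finger parallel gripper is mounted at the origin on the work surface. World frame = base frame: x ahead of the robot, y to its left, z up, the work surface at z = 0. Lengths are in m, angles in rad, forces in N, time in s.
With the tool pointing down it reaches from about 0.35 to 0.775 m from the base axis. Payload 7.3 kg.
Tool frame: the origin (TCP) lies at the very end of the fingers, on their centre line; the grasp point (between the pads) lies 19 mm behind it; z points along the fingers, y is the direction in which the jaws open and shut (so a half turn about z gives the same grasp; the last joint's range is limited). The gripper opens to 92 mm and grips with 3 to 60 N. Pads are 19 mm wide; open, the fingers measure 130 mm over their backs; the gripper's body (75 mm by 190 mm) begins 47 mm behind the grasp point.
Start: joints at [1.191, 0.342, 1.524, -0, 1.275, -0.146], TCP at [0.122, 0.511, 0.205] pointing down, gripper open.
Joint ranges: [-2.53, 2.53], [-0.77, 2.02], [0.04, 2.7], [-1, 4.14], [0.28, 2.66], [-3.11, 3.11]. Speed limits (rad/s): [2.57, 2.57, 3.14, 3.14, 3.14, 3.14].

## Interface

Orientations are given as [roll, pitch, yaw] about the fixed x, y, z axes, in that order (R = Rz(yaw) Ry(pitch) Rx(roll)).
In Python, from cell import observe, read_camera, camera_info, hand_in gives the robot as it stands.
- The arm moves only by the tool jog_arm, never from a script. Its argument "rows" is one flat list of numbers, 5 for each row, row after row: the finger opening in mm, from 0 to 91.8, then the shift along the tool's x, y, z in mm, then the turn about the tool's z in degrees. In form: [gripper, tx, ty, tz, roll, gripper, tx, ty, tz, roll, ...]. A call has 1 to 20 rows; each row shifts and turns the commanded pose from where the row before left it, along the tool's axes as they then stand; what a row does not reach is not made up. A row lasts 1/10 s, in which the tool goes at most 50 mm and 8.59 degrees, less where a joint would pass 70% of its speed; a pose out of reach is approached as far as the arm can. A call with a gripper value outside its range is refused whole. The fingers move at their own pace and stop on an object; "grip_force" is the grip in N (left out, the last holds). Time passes only in rows, so rows that do not move let the fingers close. It gives the time, the measured TCP pose, the force and the opening at its end, in the units of the state.
- observe(): the state, without advancing time (a new reading comes with each control period).
- read_camera(name): name is "scene" or "side" or "wrist"; returns (picture, depth): 480x640x3 uint8, red, green, blue; 480x640 float32, m along the optical axis (not along the pixel's ray), 0 where there is no reading.
- camera_info(name): a dict with "fx", "fy", "cx", "cy" (pixels), "extrinsics" (4x4, takes a point from camera to world coordinates); the wrist camera has in their place "tool_from_camera" (4x4, takes a point from camera to tool coordinates, whose origin is the TCP and whose axes are the flange's). Camera axes: x right, y up, looking along -z (the intrinsics and any distortion apply to the point x, -y, -z); pixel columns grow to the right and rows downward; lengths in m; the calibration is good to about 2 mm. A picture is of the moment at which its call begins: read the wrist's pose just before it. camera_info takes no time and is no camera call.
- hand_in(): hands the job in, once; it reports no verdict.
The state is a dict: "time": time; "qpos": joint angles; "qvel": joint speeds; "joint_efforts": joint torques, N m; "tool_pos": TCP position; "tool_rot": TCP orientation; "contact_force": force on the tool from outside, world axes, zero at the start; "torque": the same for the moment, N m; "opening": finger opening in m.
Only numpy, scipy, OpenCV 4.12 (cv2) and the standard library are available. Lean on these libraries where they do the work, as an engineer would, in place of code of your own. Each camera call takes 0.05 s, during which the arm holds its last target. There are 200 camera calls.

## Task

The white sample bottle with the blue cap lies in the sloped wire rest. Turn it over so that it is upside down, cap pointing down, and keep it so for at least one second to loosen what has settled in it; then set it gently upright, cap up, inside the raised ring on the balance's pan and leave it standing there. Do not lean on the balance, and leave the other loose things where they are.

Things in the scene. Friction and masses are not known exactly. Their poses are not given: they have to be found in the camera images.
- bottle: Closed white bottle, ochre band, blue screw cap, about 0.22 kg. Body 50 mm diameter from 0 to 80 mm up, shoulder, cap 41 mm diameter from 86 to 110 mm (top). Origin: centre of the underside (foot); +z runs along the bottle to the cap. At the start it lies in the rest, z axis 20 degrees above level (70 from vertical), cap end high.
- rest: Fixed wire rest: dark base 160 x 80 x 8 mm, two steel rods 8 mm thick, centres 30 mm apart, rising at 20 degrees towards its +x, orange stop 36 mm wide at the low end. Origin: centre, under the base, z up. The bottle lying on the rods against the stop has its foot centre at (-50, 0, 52) mm here, cap to +x and up; its sides are free. It may be laid back here to change grip.
- balance: Fixed white bench balance, housing 190 (x) x 170 (y) x 45 mm high, dark display on its -x face. On top a round steel pan of 96 mm diameter whose upper face is 60 mm above the bench. Origin: centre of the underside, z up.
- pan (a point): Centre of the pan's upper face, where the bottle's foot is to stand; 60 mm above the bench, z up. Around it an aluminium ring 6 mm high, 63 mm inner and 71 mm outer diameter.
- caliper: Steel caliper lying flat, 150 x 45 x 8 mm, long along its x; leave it alone. Origin: centre of its underside.
- specimen_a: Red flat dumbbell test piece, 110 x 18 x 4 mm, long along x; leave it alone. Origin: centre of its underside.
- specimen_b: Yellow flat dumbbell test piece, 110 x 18 x 4 mm, long along x; leave it alone. Origin: centre of its underside.
- scissors: Scissors with blue handles lying flat, 150 x 70 x 9 mm, long along x; leave them alone. Origin: on their underside, near the pivot.
- weight: Brass weight, 36 mm diameter, 54 mm high; leave it alone. Origin: centre of its underside.
- spare_bottle: Brown bottle with a green cap, 60 mm diameter, 130 mm high, not the one to turn; leave it alone. Origin: centre of its underside.
- wedge_grip: Black clamp block 45 x 50 x 35 mm with a steel T-handle reaching 30 mm out to its +y; leave it alone. Origin: centre of its underside.
Things that resemble listed ones, but are neither listed nor needed, are in the scene too. What is shaped like the bottle but purple is not meant.

How it is judged:
On the way, in this order (a step that is already met when the one before it is completed fails the run):
1. the bottle is upside down, its axis more than 137 degrees over from upright, for one second (angle between bottle's own z axis and vertical above 2.4 rad), for 1 s.
2. then the bottle stands upright inside the ring on the pan (angle between bottle's own z axis and vertical below 0.08 rad and horizontal distance between bottle and pan below 0.01 m and z of bottle in the frame of pan between -0.003 and 0.003 m), for 0.2 s.
At the end, for the whole second after the job is handed in: The bottle stands upright (within 4.5 degrees) and at rest inside the ring on the balance's pan, its foot centre within 10 mm of the pan's centre sideways and within 3 mm of the pan's face in height (all of step 2 and linear speed of bottle below 0.02 m/s); the robot touches nothing.
It fails at once if the bottle is knocked or pushed hard against the balance (over 40 N): it must be set down gently (contact force between bottle and balance above 40 N).
It fails at once if the robot leans on the balance (over 10 N) (contact force between any of the fingers, the arm and balance above 10 N).
It fails at once if another loose thing on the bench is moved by more than 20 mm (distance of any of caliper, specimen_a, specimen_b, scissors, weight, spare_bottle, wedge_grip from where it was at the start of the episode above 0.02 m).
It also fails if it takes over 72 s, if anything falls off the work surface, if the arm or the gripper's body presses on something with over 40 N, if the wrist force passes 120 N, or if a joint passes its speed limit or range.

## Working session

There is one attempt and no reset: what is moved stays moved. The work goes in short steps, Python scripts to look and compute and a tool call to move; the robot and the scene stay as the last step left them, time stands still between calls to the robot, and variables do not carry over. Pictures are saved under pics/ and viewed, about 8 in all and at most 12, crops included, and the job is handed in when it is done.

Besides the shell and the picture viewer there is one more tool, called after ">>>" by a JSON object that holds its "fn" and its "kwargs", one argument or row to a line. jog_arm: Moves the arm, as the interface text tells. Its arguments: {"type":"object","properties":{"rows":{"type":"array","items":{"type":"number"}},"grip_force":{"type":"number"}},"required":["rows"]}

```bash
mkdir -p pics; ls; cat > h.py <<'E'
import numpy as np, cv2
from cell import observe, read_camera, camera_info
from scipy.spatial.transform import Rotation as R
def ext(name,st=None):
    i=camera_info(name)
    if name!='wrist': return i,np.array(i['extrinsics'])
    T=np.eye(4);T[:3,:3]=R.from_euler('xyz',st['tool_rot']).as_matrix();T[:3,3]=st['tool_pos']
    return i,T@np.array(i['tool_from_camera'])
def grab(name):
    st=observe();p,d=read_camera(name);i,T=ext(name,st)
    cv2.imwrite(f'pics/_{name}.png',p[:,:,::-1]);return p,d,i,T
def ray(i,T,u,v):
    d=np.array([(u-i['cx'])/i['fx'],-(v-i['cy'])/i['fy'],-1.]);return T[:3,3],T[:3,:3]@d
def onplane(i,T,u,v,z):
    o,d=ray(i,T,u,v);return o+d*(z-o[2])/d[2]
def pts(d,i,T):
    v,u=np.mgrid[:480,:640];c=np.stack([(u-i['cx'])/i['fx']*d,-(v-i['cy'])/i['fy']*d,-d],-1)
    return c@T[:3,:3].T+T[:3,3]
E
python3 - <<'E'
from h import *
s=observe();print(s)
for n in('scene','side','wrist'):
    p,d,i,T=grab(n);np.savez(f'{n}.npz',p=p,d=d,T=T);print(n,{k:(v if k not in('extrinsics','tool_from_camera') else np.round(v,3).tolist()) for k,v in i.items()},(d>0).mean())
a=cv2.imread('pics/_scene.png');cv2.imwrite('pics/p1.png',a)
b=np.hstack([cv2.resize(cv2.imread(f'pics/_{n}.png'),(400,300)) for n in('side','wrist')]);cv2.imwrite('pics/p2.png',b)
E
```

```text
pics
{'time': 0.0, 'qpos': array([ 1.19099914e+00,  3.42739249e-01,  1.52503154e+00, -2.99025553e-05,
        1.27539436e+00, -1.45997160e-01]), 'qvel': array([ 0.0019116 ,  0.00140999,  0.00153622, -0.00184106,  0.00042899,
       -0.00032124]), 'joint_efforts': array([ 9.35678072e-04, -4.31246674e+01, -2.44225502e+01,  7.19845318e-02,
        5.58976515e-02, -1.40426769e-04]), 'tool_pos': array([0.12144811, 0.5102983 , 0.20393135]), 'tool_rot': array([-3.14003273e+00, -2.00474585e-04,  2.90780120e+00]), 'contact_force': array([0.32396249, 0.15315676, 0.73591259]), 'torque': array([ 0.02213918,  0.00900588, -0.05854951]), 'opening': 0.09182801410934276}
scene {'fx': 479.3852768427175, 'fy': 479.3852768427175, 'cx': 324.7839483740173, 'cy': 242.23620015174436, 'extrinsics': [[0.723, -0.494, 0.484, 1.117], [0.691, 0.534, -0.488, -0.554], [-0.017, 0.687, 0.727, 0.902], [0.0, 0.0, 0.0, 1.0]]} 0.9960709635416667
side {'fx': 446.36496496139864, 'fy': 446.36496496139864, 'cx': 316.81840234680305, 'cy': 252.5305092230379, 'extrinsics': [[0.716, 0.499, -0.488, -0.002], [-0.698, 0.505, -0.508, -0.611], [-0.007, 0.704, 0.71, 0.907], [0.0, 0.0, 0.0, 1.0]]} 0.9961067708333333
wrist {'fx': 337.80421022091434, 'fy': 337.80421022091434, 'cx': 324.4893812188613, 'cy': 232.981554922107, 'tool_from_camera': [[-0.0, 0.956, 0.294, 0.08], [1.0, 0.0, 0.0, -0.0], [0.0, 0.294, -0.956, -0.18], [0.0, 0.0, 0.0, 1.0]]} 0.996005859375
```

View pics/p1.png

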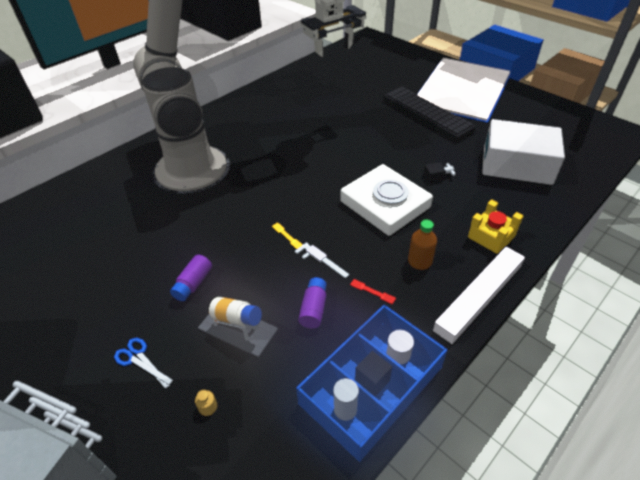

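View pics/p2.png

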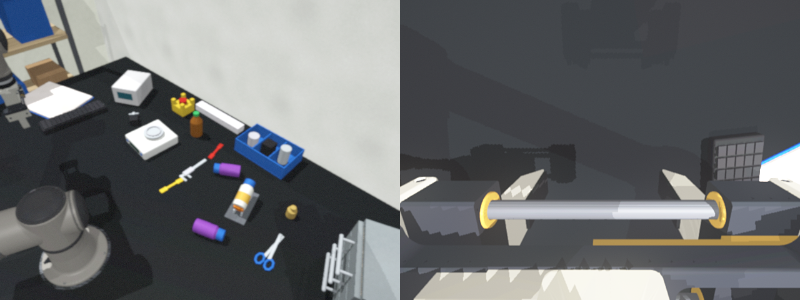

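```bash
python3 - <<'E'
from h import *
z=np.load('scene.npz');crop=z['p'][260:380,150:350];cv2.imwrite('pics/p3.png',cv2.resize(crop[:,:,::-1],(800,480),interpolation=cv2.INTER_CUBIC))
zs=np.load('side.npz');cs=zs['p'][270:370,330:430]
cv2.imwrite('pics/p3.png',np.hstack([cv2.resize(crop[:,:,::-1],(450,270)),cv2.resize(cs[:,:,::-1],(270,270))]))
from scipy.ndimage import label
for n,roi in(('scene',(200,260,285,360)),('side',(330,260,430,370))):
    q=np.load(n+'.npz');p=q['p'];i,T=ext(n);P=pts(q['d'],i,T)
    h=cv2.cvtColor(p,cv2.COLOR_RGB2HSV);H,S,V=h[...,0],h[...,1],h[...,2]
    m=np.zeros(p.shape[:2],bool);m[roi[1]:roi[3],roi[0]:roi[2]]=1
    for c,k in(('blue',(H>100)&(H<125)&(S>120)&(V>60)),('ochre',(H>8)&(H<28)&(S>100)&(V>90)),('white',(S<50)&(V>150))):
        k=k&m
        l,cnt=label(k); k=l==np.argmax(np.bincount(l.ravel())[1:])+1
        X=P[k];v,u=np.nonzero(k);print(n,c,k.sum(),(u.mean().round(1),v.mean().round(1)),np.median(X,0).round(3),X.min(0).round(3),X.max(0).round(3))
    # balance pan
    b=(np.abs(P[...,2]-.045)<.008)&(V>140)
    l,cnt=label(b);k=l==np.argmax(np.bincount(l.ravel())[1:])+1;X=P[k];v,u=np.nonzero(k)
    print(n,'bal',k.sum(),u.mean(),v.mean(),X.mean(0).round(3),cv2.minAreaRect(X[:,:2].astype('f4')))
    c=X.mean(0);near=(np.hypot(P[...,0]-c[0],P[...,1]-c[1])<.12)&(P[...,2]>.055)&(P[...,2]<.075)
    Y=P[near];print(' pan',near.sum(),cv2.minEnclosingCircle(Y[:,:2].astype('f4')),Y.mean(0).round(3),np.percentile(Y[:,2],[5,50,95]).round(4))
    # things tops
E
```

```text
scene blue 310 (np.float64(251.2), np.float64(314.3)) [ 0.61  -0.259  0.095] [ 0.529 -0.554 -0.004] [ 1.117 -0.202  0.902]
scene ochre 254 (np.float64(222.3), np.float64(308.2)) [ 0.543 -0.289  0.081] [ 0.467 -0.554 -0.003] [ 1.117 -0.225  0.902]
scene white 281 (np.float64(235.4), np.float64(308.9)) [ 0.575 -0.275  0.094] [ 0.495 -0.292 -0.004] [ 0.595 -0.21   0.103]
scene bal 2197 384.32635411925355 195.5357305416477 [0.543 0.259 0.044] ((0.5384871959686279, 0.26994508504867554), (0.17488346993923187, 0.1930282711982727), 84.37138366699219)
 pan 675 ((0.5513966083526611, 0.26718467473983765), 0.050742655992507935) [0.555 0.268 0.06 ] [0.0562 0.0596 0.0652]
side blue 206 (np.float64(421.0), np.float64(264.9)) [ 0.779 -0.21   0.015] [ 0.774 -0.238 -0.002] [ 0.784 -0.16   0.049]
side ochre 288 (np.float64(388.3), np.float64(314.5)) [ 0.542 -0.281  0.084] [-0.002 -0.611 -0.001] [ 0.602 -0.213  0.907]
side white 302 (np.float64(394.4), np.float64(302.3)) [ 0.572 -0.271  0.095] [-0.002 -0.611 -0.001] [ 0.657 -0.201  0.907]
side bal 2123 402.1474328780028 135.4460668864814 [1.232 0.383 0.045] ((1.2413733005523682, 0.7268257141113281), (0.2916136085987091, 2.6312944889068604), 6.260129451751709)
 pan 235 ((1.2435996532440186, 0.3834491968154907), 0.1192542016506195) [1.242 0.379 0.065] [0.0558 0.0648 0.0738]
```

View pics/p3.png

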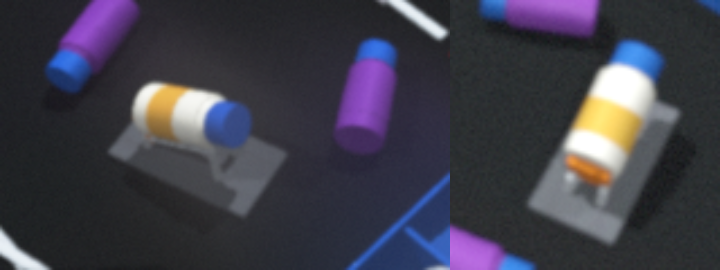

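The target is confirmed. It is the white bottle with the ochre band and blue cap, in the rest at scene (235,312). The purple bottles at (190,278) and (313,303) and the brown one at (423,245) don't fit, and the white jars at (345,400) and (400,345) in the tray have no blue cap. Next I'll turn the tool and move over the bottle.

>>> {"fn": "jog_arm", "kwargs": {
  "rows": [91.8,0,0,0,8.4,91.8,0,0,0,8.4,91.8,0,0,0,8.4,91.8,0,0,0,8.4,91.8,0,0,0,8.4,91.8,0,0,0,8.4,91.8,0,0,0,8.4,91.8,0,0,0,8.4,91.8,0,0,0,8.4,91.8,0,0,0,8.4,91.8,0,0,0,8.4,91.8,0,0,0,8.4,91.8,0,0,0,8.4,91.8,0,0,0,8.4,91.8,0,0,0,8.4,91.8,0,0,0,8.4,91.8,0,0,0,8.2]
}}

```text
time: 1.85
tool_pos: [0.1216, 0.5105, 0.2043]
tool_rot: [3.141, 0.0, 0.413]
contact_force: [-0.7, 0.1, 0.2]
opening: 0.0917
```

>>> {"fn": "jog_arm", "kwargs": {
  "rows": [91.8,12,44,0,0,91.8,12,44,0,0,91.8,12,44,0,0,91.8,12,44,0,0,91.8,12,44,0,0,91.8,12,44,0,0,91.8,12,44,0,0,91.8,12,44,0,0,91.8,12,44,0,0,91.8,12,44,0,0,91.8,12,44,0,0,91.8,12,44,0,0,91.8,12,44,0,0]
}}

```text
time: 3.15
tool_pos: [0.4976, 0.0499, 0.2045]
tool_rot: [-3.141, 0.0, 0.419]
contact_force: [0.1, 0.3, -0.4]
opening: 0.092
```

>>> {"fn": "jog_arm", "kwargs": {
  "rows": [91.8,-10,40,0,0,91.8,-10,40,0,0,91.8,-10,40,0,0,91.8,-10,40,0,0,91.8,-10,40,0,0,91.8,-10,40,0,0,91.8,-10,40,0,0,91.8,-10,40,0,0,91.8,0,0,0,0,91.8,0,0,0,0]
}}

```text
time: 4.15
tool_pos: [0.5534, -0.2736, 0.2037]
tool_rot: [-3.14, 0.001, 0.417]
contact_force: [0.4, 0.9, 0.8]
opening: 0.0919
```

```bash
cat > w.py <<'E'
from h import *
st=observe();p,d,i,T=grab('wrist');P=pts(d,i,T)
W=np.eye(4);W[:3,:3]=R.from_euler('xyz',st['tool_rot']).as_matrix();W[:3,3]=st['tool_pos']
Q=(P-W[:3,3])@W[:3,:3]   # tool coords
h=cv2.cvtColor(p,cv2.COLOR_RGB2HSV);H,S,V=[h[...,k] for k in range(3)]
near=(d>0)&(np.hypot(Q[...,0],Q[...,1])<.12)&(P[...,2]>.03)&(P[...,2]<.14)
for c,k in(('blue',(H>100)&(H<125)&(S>120)&(V>50)),('ochre',(H>8)&(H<28)&(S>100)&(V>80)),('white',(S<60)&(V>130))):
    k=near&k
    if k.sum()<20: print(c,'none');continue
    v,u=np.nonzero(k);X=Q[k]*1000
    lo,hi=np.percentile(X,[3,97],0)
    print(c,k.sum(),(u.mean().round(),v.mean().round()),'tool mm lo',lo.round(1),'hi',hi.round(1),'world med',np.median(P[k],0).round(3), 'ztop',np.percentile(P[k][:,2],98).round(4))
k=near&(((H>100)&(H<125)&(S>120)&(V>50))|((H>8)&(H<28)&(S>100)&(V>80))|((S<60)&(V>130)))
r=cv2.minAreaRect((Q[k][:,:2]*1000).astype('f4'));print('rect tool mm',r)
E
python3 w.py; cp pics/_wrist.png pics/p4.png
```

```text
blue 945 (np.float64(335.0), np.float64(155.0)) tool mm lo [ 40.9 -12.3  97.4] hi [ 68.9  24.7 126.1] world med [ 0.612 -0.258  0.095] ztop 0.1069
ochre 57 (np.float64(346.0), np.float64(229.0)) tool mm lo [-25.5  18.2 123.5] hi [  1.   23.2 136.1] world med [ 0.551 -0.297  0.075] ztop 0.0803
white 2781 (np.float64(324.0), np.float64(211.0)) tool mm lo [-42.1 -23.  102.4] hi [ 37.9  24.1 134.9] world med [ 0.568 -0.27   0.092] ztop 0.1015
rect tool mm ((12.4599609375, 0.8359718322753906), (117.1104736328125, 49.75263214111328), 6.755069255828857)
```

View pics/p4.png

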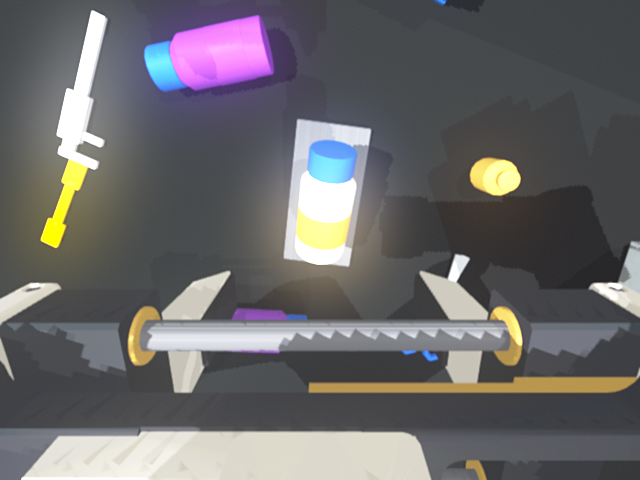

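>>> {"fn": "jog_arm", "kwargs": {
  "rows": [91.8,0,0,0,6.5,91.8,-24,-0.7,0,0,91.8,0,0,30,0,91.8,0,0,30,0,91.8,0,0,30,0,91.8,0,0,30,0,91.8,0,0,26,0,91.8,0,0,20,0,91.8,0,0,0,0],
  "grip_force": 5
}}

```text
time: 5.1
tool_pos: [0.5292, -0.2769, 0.0361]
tool_rot: [-3.137, 0.003, 0.307]
contact_force: [-0.3, 0.3, 0.2]
opening: 0.0918
```

>>> {"fn": "jog_arm", "kwargs": {
  "rows": [40,0,0,0,0,40,0,0,0,0,40,0,0,0,0,40,0,0,0,0,40,0,0,0,0,40,0,0,0,0,40,0,0,0,0,40,0,0,0,0,40,0,0,0,0],
  "grip_force": 5
}}

```text
time: 6.0
tool_pos: [0.5309, -0.2797, 0.0388]
tool_rot: [-3.142, -0.0, 0.306]
contact_force: [-1.6, 0.7, 4.4]
opening: 0.0494
```

>>> {"fn": "jog_arm", "kwargs": {
  "rows": [40,0,0,-8,0,40,0,0,-8,0,40,0,0,-10,0,40,0,0,-12,0,40,0,0,-12,0,40,0,0,-12,0,40,0,0,-12,0,40,0,0,-12,0,40,0,0,-12,0,40,0,0,-12,0,40,0,0,-10,0,40,0,0,-10,0,40,0,0,0,0,40,0,0,0,0]
}}

```text
time: 7.4
tool_pos: [0.5307, -0.2797, 0.1685]
tool_rot: [-3.141, 0.0, 0.306]
contact_force: [-0.1, 0.2, -0.8]
opening: 0.0405
```

```bash
cat > v.py <<'E'
from h import *
import sys
st=observe();c=st['tool_pos'];out=[]
for n in('scene','side'):
    p,d,i,T=grab(n)
    q=T[:3,:3].T@(np.array(c)-T[:3,3]);u=int(i['cx']-i['fx']*q[0]/q[2]);v=int(i['cy']+i['fy']*q[1]/q[2])
    u=min(max(u,70),570);v=min(max(v,70),410)
    out.append(cv2.resize(p[v-70:v+70,u-70:u+70,::-1],(350,350),interpolation=cv2.INTER_CUBIC))
cv2.imwrite(sys.argv[1],np.hstack(out));print(st['time'],st['opening'],st['contact_force'].round(1),c.round(3))
E
python3 v.py pics/p5.png
```

```text
7.4 0.040456391874846884 [-0.1  0.2 -0.8] [ 0.531 -0.28   0.169]
```

View pics/p5.png

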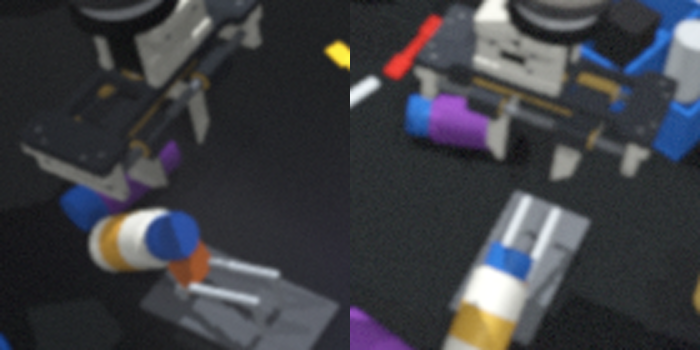

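>>> {"fn": "jog_arm", "kwargs": {
  "rows": [91.8,-20,0,-20,0,91.8,-20,0,-20,0,91.8,-20,0,-20,0,91.8,-10,0,-10,0,91.8,0,0,0,0,91.8,0,0,0,0,91.8,0,0,0,0]
}}

```text
time: 8.2
tool_pos: [0.4643, -0.3002, 0.2372]
tool_rot: [-3.14, 0.001, 0.306]
contact_force: [-0.2, 0.4, -0.1]
opening: 0.0896
```

```bash
python3 w.py; cp pics/_wrist.png a.png; python3 v.py b.png; python3 -c "
import cv2,numpy as np
a=cv2.imread('a.png')[0:300,120:520];b=cv2.imread('b.png');cv2.imwrite('pics/p6.png',np.vstack([cv2.copyMakeBorder(a,0,0,0,300,0),b])[:600])"
```

```text
blue 1557 (np.float64(323.0), np.float64(199.0)) tool mm lo [-92.3 -26.7 139.5] hi [ 61.8  20.6 203.1] world med [ 0.508 -0.298  0.081] ztop 0.0985
ochre 60 (np.float64(341.0), np.float64(210.0)) tool mm lo [-24.1 -18.  178.9] hi [ 59.3  26.4 199.9] world med [ 0.459 -0.326  0.049] ztop 0.0583
white 2621 (np.float64(326.0), np.float64(174.0)) tool mm lo [-41.6 -19.6 151.3] hi [114.4  24.1 203.9] world med [ 0.484 -0.292  0.064] ztop 0.0862
rect tool mm ((8.96783447265625, 1.9791297912597656), (221.35055541992188, 53.13493347167969), 4.348186016082764)
8.25 0.09090308280270802 [ 0.1 -1.3 -0.9] [ 0.464 -0.3    0.237]
```

View pics/p6.png

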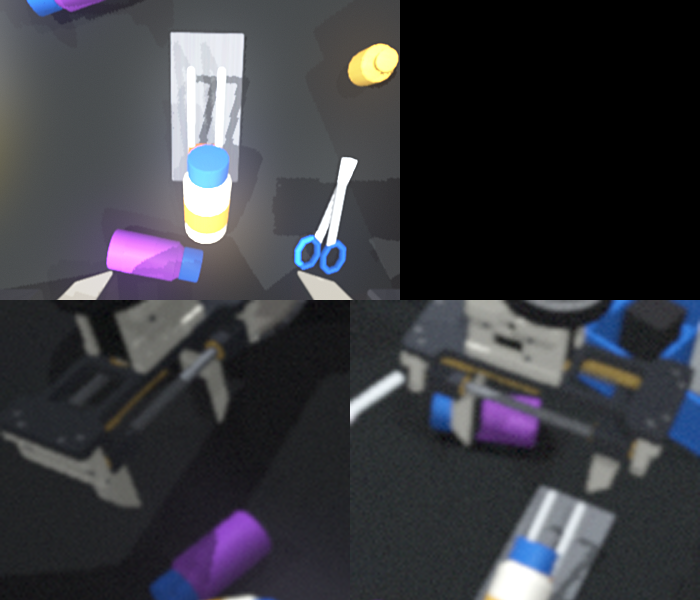

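```bash
cat > m.py <<'E'
from h import *
st=observe();p,d,i,T=grab('wrist');P=pts(d,i,T)
W=R.from_euler('xyz',st['tool_rot']).as_matrix();Q=(P-st['tool_pos'])@W*1000
h=cv2.cvtColor(p,cv2.COLOR_RGB2HSV);H,S,V=[h[...,k] for k in range(3)]
y0,y1,x0,x1=0,300,0,640
roi=np.zeros(H.shape,bool);roi[:275]=1
from scipy.ndimage import label
def big(m):
    l,_=label(m&roi&(d>0)&(d<.6));b=np.bincount(l.ravel());b[0]=0;return l==b.argmax()
def rep(n,k):
    X=Q[k];Z=P[k][:,2]*1000
    print(n,k.sum(),'x',np.percentile(X[:,0],[1,50,99]).round(),'y',np.percentile(X[:,1],[1,50,99]).round(),'z',np.percentile(Z,[1,50,99]).round())
    return X,Z
pu=big((H>132)&(H<165)&(S>80)&(V>60));rep('purple',pu)
wh=(P[...,2]>.015)&(S<70)&(V>120)&(np.hypot(Q[...,0],Q[...,1])<110);oc=(H>8)&(H<32)&(S>60)&(V>120)&(np.hypot(Q[...,0],Q[...,1])<110)&(P[...,2]>.015)
body=big(wh|oc);X,Z=rep('body',body)
# ridge: per x slice max z and its y-centre
for a in range(-60,120,10):
    s=(X[:,0]>=a)&(X[:,0]<a+10)
    if s.sum()>15: print(a+5,'ztop',np.percentile(Z[s],97).round(1),'y',np.percentile(X[s][:,1],[2,98]).round(1))
bl=(H>98)&(H<128)&(S>110)&(V>60)
l,nn=label(bl&(d<.6))
for j in range(1,nn+1):
    if (l==j).sum()>150: rep('blue%d'%j,l==j)
E
python3 m.py
```

```text
purple 2780 x [-103.  -60.  -38.] y [-126.  -72.  -29.] z [-0. 45. 51.]
body 2419 x [-45.  -1.  33.] y [-22.   2.  26.] z [34. 68. 87.]
-45 ztop 45.0 y [-15.7  18.4]
-35 ztop 52.7 y [-21.   23.3]
-25 ztop 60.0 y [-21.6  24.1]
-15 ztop 67.7 y [-21.7  24.6]
-5 ztop 74.7 y [-21.5  25. ]
5 ztop 82.0 y [-22.   25.5]
15 ztop 86.8 y [-20.4  25. ]
25 ztop 87.3 y [-21.   26.3]
35 ztop 81.6 y [-21.1  26.4]
blue1 414 x [191. 197. 209.] y [-189. -160. -146.] z [-1. 32. 41.]
blue2 1110 x [28. 50. 64.] y [-16.   6.  22.] z [73. 88. 99.]
blue4 986 x [-105.  -79.  -50.] y [117. 153. 185.] z [-1.  7. 10.]
blue5 632 x [-116.  -75.  -60.] y [-31. -17.  -4.] z [-0. 42. 47.]
```

>>> {"fn": "jog_arm", "kwargs": {
  "rows": [66,-10,1,0,2,66,-10,0.5,0,0,66,0,0,30,0,66,0,0,30,0,66,0,0,30,0,66,0,0,30,0,66,0,0,30,0,66,0,0,30,0,66,0,0,25,0,66,0,0,18,0,66,0,0,0,0,66,0,0,0,0],
  "grip_force": 15
}}

```text
time: 9.6
tool_pos: [0.445, -0.3084, 0.0161]
tool_rot: [3.142, -0.0, 0.27]
contact_force: [-0.3, -0.9, -0.6]
opening: 0.066
```

>>> {"fn": "jog_arm", "kwargs": {
  "rows": [40,0,0,0,0,40,0,0,0,0,40,0,0,0,0,40,0,0,0,0,40,0,0,0,0,40,0,0,0,0,40,0,0,0,0],
  "grip_force": 15
}}

```text
time: 10.3
tool_pos: [0.4457, -0.3082, 0.0162]
tool_rot: [3.141, -0.001, 0.271]
contact_force: [-0.5, 0.1, 6.4]
opening: 0.048
```

>>> {"fn": "jog_arm", "kwargs": {
  "rows": [40,0,0,-5,0,40,0,0,-5,0,40,0,0,-5,0,40,0,0,-5,0,40,0,0,0,0,40,0,0,0,0]
}}

```text
time: 10.9
tool_pos: [0.4453, -0.3079, 0.0357]
tool_rot: [3.142, -0.0, 0.271]
contact_force: [-0.2, -0.3, -2.2]
opening: 0.048
```

>>> {"fn": "jog_arm", "kwargs": {
  "rows": [40,0,0,-10,0,40,0,0,-15,0,40,0,0,-20,0,40,0,0,-20,0,40,0,0,-20,0,40,0,0,-20,0,40,0,0,-20,0,40,0,0,-10,0,40,0,0,0,0,40,0,0,0,0]
}}

```text
time: 11.9
tool_pos: [0.445, -0.3076, 0.17]
tool_rot: [-3.141, 0.0, 0.271]
contact_force: [-1.0, 0.7, -3.0]
opening: 0.0476
```

```bash
cat > s.py <<'E'
from h import *   # bottle axis in hand: coloured parts below/near the tcp, both views, triangulated
import sys
st=observe();c=np.array(st['tool_pos']);D={}
for n in('scene','side'):
    p,d,i,T=grab(n);P=pts(d,i,T);h=cv2.cvtColor(p,cv2.COLOR_RGB2HSV);H,S,V=[h[...,k] for k in range(3)]
    nr=(np.linalg.norm(P-c,axis=-1)<.16)&(P[...,2]>.065)
    for k,m in(('cap',(H>98)&(H<125)&(S>120)&(V>50)),('band',(H>12)&(H<28)&(S>110)&(V>90))):
        m=m&nr
        if m.sum()>15: v,u=np.nonzero(m);print(n,k,m.sum(),(int(u.mean()),int(v.mean())),((np.median(P[m],0)-c)*1000).round())
print(st['time'],st['contact_force'].round(1),c.round(3),st['opening'])
E
python3 s.py;  python3 v.py pics/p7.png
```

```text
scene cap 387 (200, 260) [78. 17. 49.]
scene band 217 (171, 254) [ 14. -11.  40.]
side band 284 (381, 304) [ 3. -5. 43.]
11.9 [-1.   0.7 -3. ] [ 0.445 -0.308  0.17 ] 0.04757650393949237
12.0 0.04801876358548282 [-0.4  0.6 -2.4] [ 0.445 -0.307  0.169]
```

View pics/p7.png

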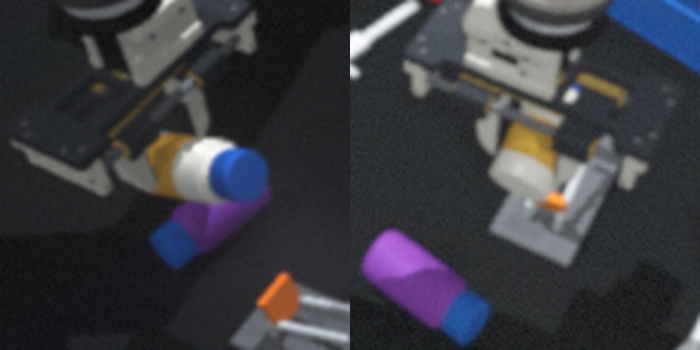

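>>> {"fn": "jog_arm", "kwargs": {
  "rows": [40,0,0,-10,0,40,0,0,-15,0,40,0,0,-10,0,40,0,0,0,0,40,0,0,0,0,40,0,0,0,0],
  "grip_force": 8
}}

```text
time: 12.7
tool_pos: [0.445, -0.3077, 0.2051]
tool_rot: [-3.141, 0.0, 0.271]
contact_force: [0.5, -0.6, -0.4]
opening: 0.0401
```

```bash
python3 s.py
```

```text
side cap 21 (377, 269) [-38.  41. 125.]
side band 86 (395, 275) [ 25. -29. 117.]
12.7 [ 0.5 -0.6 -0.4] [ 0.445 -0.308  0.205] 0.04010779365395571
```

>>> {"fn": "jog_arm", "kwargs": {
  "rows": [91.8,0,0,0,0,91.8,0,0,0,0,91.8,0,0,0,0,91.8,0,0,0,0,91.8,0,0,0,0]
}}

```text
time: 13.3
tool_pos: [0.4453, -0.3079, 0.2056]
tool_rot: [-3.142, -0.0, 0.271]
contact_force: [-0.2, 0.3, -0.1]
opening: 0.0753
```

```bash
python3 m.py; cp pics/_wrist.png a.png; python3 v.py b.png; python3 -c "
import cv2,numpy as np
a=cv2.imread('a.png')[0:300];b=cv2.resize(cv2.imread('pics/_scene.png')[200:440,100:420],(400,300));b2=cv2.resize(cv2.imread('pics/_side.png')[200:440,230:550],(400,300));cv2.imwrite('pics/p8.png',np.vstack([cv2.copyMakeBorder(a,0,0,0,160,0),np.hstack([b,b2])]))"
```

```text
purple 307200 x [-234.   26.  197.] y [-357.   -2.  339.] z [ -2.   1. 345.]
body 3467 x [-71. -29.   9.] y [ 39.  67. 102.] z [21. 46. 51.]
-55 ztop 50.7 y [38. 87.]
-45 ztop 50.7 y [41.9 90.7]
-35 ztop 51.0 y [45.6 93.7]
-25 ztop 50.9 y [48.8 98.4]
-15 ztop 50.8 y [ 52.7 101.7]
-5 ztop 50.7 y [ 56.7 105.4]
5 ztop 49.7 y [60.5 92.1]
blue1 1208 x [-77. -51. -26.] y [117. 152. 186.] z [-1.  7. 10.]
blue2 540 x [-126.  -90.  -73.] y [32. 45. 77.] z [-1. 41. 46.]
blue3 294 x [-249. -191.   -9.] y [-137. -108.  -38.] z [ -1.  37. 273.]
13.35 0.07947701604886348 [-0.9  0.2  0.3] [ 0.445 -0.308  0.206]
```

View pics/p8.png

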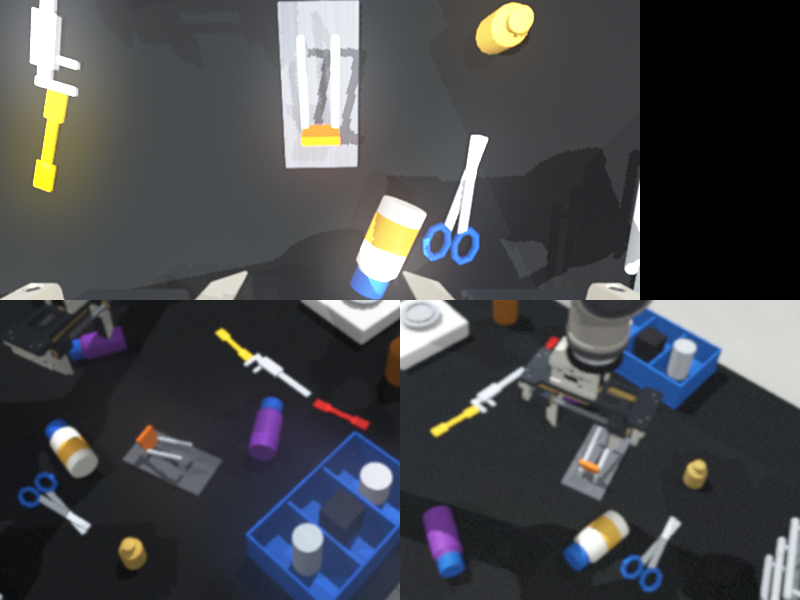

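>>> {"fn": "jog_arm", "kwargs": {
  "rows": [66,0,0,0,7,66,0,0,0,7,66,0,0,0,6.1,66,0.9,30,0,0,66,1,30,0,0,66,0,17.4,10,0,66,0,0,32,0,66,0,0,35,0,66,0,0,35,0,66,0,0,35,0,66,0,0,28,0,66,0,0,17,0,66,0,0,0,0,40,0,0,0,0,40,0,0,0,0,40,0,0,0,0,40,0,0,0,0,40,0,0,0,0,40,0,0,0,0],
  "grip_force": 25
}}

```text
time: 15.35
tool_pos: [0.4417, -0.3838, 0.0169]
tool_rot: [-3.141, -0.002, -0.08]
contact_force: [-1.7, 9.7, 19.0]
opening: 0.0404
```

>>> {"fn": "jog_arm", "kwargs": {
  "rows": [66,0,0,0,0,66,0,0,0,0,66,0,0,0,0,66,0,0,-20,0,66,0,0,-40,0,66,0,0,-45,0,66,-10,0,-45,0,66,-40,0,-40,0,66,0,0,0,0,66,0,0,0,0]
}}

```text
time: 16.35
tool_pos: [0.3958, -0.3822, 0.2003]
tool_rot: [3.139, -0.002, -0.081]
contact_force: [0.2, -0.2, -0.8]
opening: 0.0663
```

```bash
python3 m.py; cp pics/_wrist.png pics/p9.png
```

```text
purple 117 x [190. 192. 200.] y [-310. -290. -285.] z [-2. 19. 30.]
body 4091 x [-11.  36.  75.] y [-30.  -6.  18.] z [28. 47. 51.]
-15 ztop 44.9 y [-25.   11.1]
-5 ztop 50.0 y [-27.5  16.1]
5 ztop 50.8 y [-29.7  16.4]
15 ztop 50.6 y [-29.5  17.2]
25 ztop 50.7 y [-29.2  17.2]
35 ztop 51.0 y [-28.9  17.1]
45 ztop 50.8 y [-28.8  17.9]
55 ztop 51.1 y [-29.4  17.8]
65 ztop 50.5 y [-28.1  17.6]
75 ztop 50.5 y [-29.   17.5]
blue2 1345 x [22. 47. 73.] y [ 47.  85. 113.] z [-1.  7. 10.]
blue3 756 x [-50. -23. -12.] y [-26.  -7.  13.] z [-0. 43. 46.]
```

View pics/p9.png

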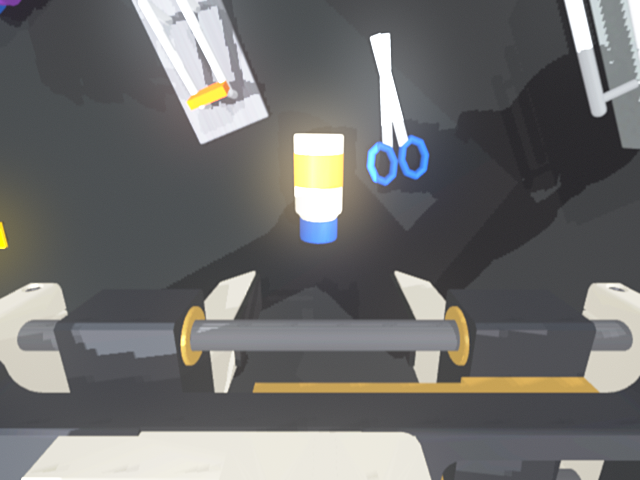

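>>> {"fn": "jog_arm", "kwargs": {
  "rows": [58,25,-3,0,0,58,25,-3,20,0,58,0,0,35,0,58,0,0,40,0,58,0,0,40,0,58,0,0,30,0,58,0,0,19,0,58,0,0,10,0,58,0,0,0,0,58,0,0,0,0,40,0,0,0,0,40,0,0,0,0,40,0,0,0,0,40,0,0,0,0],
  "grip_force": 20
}}

```text
time: 17.8
tool_pos: [0.4468, -0.3803, 0.006]
tool_rot: [3.14, -0.002, -0.08]
contact_force: [0.7, -0.3, 4.9]
opening: 0.0485
```

>>> {"fn": "jog_arm", "kwargs": {
  "rows": [40,0,0,-5,0,40,0,0,-10,0,40,0,0,-15,0,40,0,-5,-20,0,40,0,-10,-20,0,40,0,-10,-20,0,40,0,-5,-10,0,40,0,0,0,0],
  "grip_force": 20
}}

```text
time: 18.6
tool_pos: [0.4492, -0.3497, 0.1065]
tool_rot: [3.14, -0.002, -0.079]
contact_force: [-0.6, -0.2, -2.0]
opening: 0.0486
```

>>> {"fn": "jog_arm", "kwargs": {
  "rows": [40,0,0,0,0,40,0,0,0,0],
  "grip_force": 13
}}

```text
time: 18.8
tool_pos: [0.4479, -0.3496, 0.1038]
tool_rot: [-3.14, 0.002, -0.08]
contact_force: [0.5, 0.3, -2.8]
opening: 0.0488
```

```bash
cat > s.py <<'E'
from h import *   # coloured parts of the held bottle in tool mm, from the wrist camera, and world z
st=observe();p,d,i,T=grab('wrist');P=pts(d,i,T);c=np.array(st['tool_pos'])
Q=(P-c)@R.from_euler('xyz',st['tool_rot']).as_matrix()*1000
h=cv2.cvtColor(p,cv2.COLOR_RGB2HSV);H,S,V=[h[...,k] for k in range(3)]
nr=(abs(Q[...,0])<120)&(abs(Q[...,1])<30)&(P[...,2]>.012)&(Q[...,2]>-60)
for k,m in(('cap',(H>98)&(H<125)&(S>120)&(V>50)),('band',(H>12)&(H<28)&(S>110)&(V>90)),('white',(S<60)&(V>130))):
    m=m&nr
    if m.sum()>15: v,u=np.nonzero(m);print(k,m.sum(),(int(u.mean()),int(v.mean())),'tool lo',np.percentile(Q[m],3,0).round(),'med',np.median(Q[m],0).round(),'hi',np.percentile(Q[m],97,0).round())
print(st['time'],st['contact_force'].round(1),c.round(3),st['opening'].__round__(4))
E
python3 s.py
```

```text
band 2689 (323, 315) tool lo [-26. -23. -45.] med [ -1.  -1. -42.] hi [  6.  23. -28.]
white 8923 (324, 291) tool lo [-42. -27. -49.] med [ 15.  -0. -38.] hi [26. 27. -6.]
18.8 [ 0.5  0.3 -2.8] [ 0.448 -0.35   0.104] 0.0488
```

>>> {"fn": "jog_arm", "kwargs": {
  "rows": [40,0,0,0,0,40,0,0,0,0,40,0,0,0,0],
  "grip_force": 11
}}

```text
time: 19.15
tool_pos: [0.4484, -0.3497, 0.1046]
tool_rot: [-3.141, 0.0, -0.08]
contact_force: [0.4, 0.6, -2.6]
opening: 0.0485
```

```bash
python3 s.py
```

```text
band 2631 (322, 315) tool lo [-26. -23. -45.] med [ -1.  -1. -41.] hi [  6.  23. -28.]
white 8916 (324, 291) tool lo [-42. -27. -48.] med [ 15.  -0. -38.] hi [26. 27. -6.]
19.15 [ 0.4  0.6 -2.6] [ 0.448 -0.35   0.105] 0.0485
```

>>> {"fn": "jog_arm", "kwargs": {
  "rows": [40,0,0,0,0,40,0,0,0,0,40,0,0,0,0],
  "grip_force": 9.5
}}

```text
time: 19.5
tool_pos: [0.4485, -0.3497, 0.105]
tool_rot: [3.142, -0.0, -0.08]
contact_force: [-0.0, 0.2, -2.7]
opening: 0.0489
```

```bash
python3 s.py
```

```text
band 2650 (322, 315) tool lo [-26. -23. -45.] med [ -1.  -1. -42.] hi [  6.  23. -27.]
white 8921 (324, 291) tool lo [-42. -27. -48.] med [ 15.  -0. -38.] hi [26. 27. -6.]
19.5 [-0.   0.2 -2.7] [ 0.449 -0.35   0.105] 0.0489
```

>>> {"fn": "jog_arm", "kwargs": {
  "rows": [40,0,0,0,0,40,0,0,0,0],
  "grip_force": 8.5
}}

```text
time: 19.75
tool_pos: [0.4484, -0.3497, 0.105]
tool_rot: [-3.141, 0.0, -0.08]
contact_force: [-1.2, 0.1, -3.2]
opening: 0.048
```

>>> {"fn": "jog_arm", "kwargs": {
  "rows": [40,0,0,0,0,40,0,0,0,0],
  "grip_force": 7.7
}}

```text
time: 19.95
tool_pos: [0.4487, -0.3498, 0.1051]
tool_rot: [3.141, -0.0, -0.08]
contact_force: [-0.0, 0.7, 0.2]
opening: 0.0417
```

```bash
python3 s.py
```

```text
cap 130 (322, 143) tool lo [ 67. -14.  57.] med [70. -2. 62.] hi [72. 10. 67.]
band 1567 (323, 182) tool lo [ 43. -22. -17.] med [55. -0. -8.] hi [60. 22.  5.]
white 10084 (324, 234) tool lo [  8. -26. -53.] med [ 31.  -0. -28.] hi [65. 26. 32.]
19.95 [-0.   0.7  0.2] [ 0.449 -0.35   0.105] 0.0417
```

>>> {"fn": "jog_arm", "kwargs": {
  "rows": [60,0,0,0,0,70,0,0,0,0,91.8,0,0,-20,0,91.8,0,0,-40,0,91.8,0,0,-40,0,91.8,0,0,-10,0,91.8,0,0,0,0,91.8,0,0,0,0]
}}

```text
time: 20.8
tool_pos: [0.448, -0.3492, 0.2137]
tool_rot: [-3.14, 0.001, -0.08]
contact_force: [0.3, 0.9, -0.2]
opening: 0.0914
```

```bash
python3 m.py; cp pics/_wrist.png pics/p10.png
```

```text
purple 5037 x [143. 171. 196.] y [-275. -236. -192.] z [-1. 43. 51.]
body 852 x [51. 65. 89.] y [-87. -65. -51.] z [24. 47. 57.]
55 ztop 57.3 y [-86. -58.]
65 ztop 57.1 y [-87.4 -51.1]
75 ztop 45.6 y [-73.5 -53.5]
85 ztop 38.2 y [-66.1 -57.6]
blue1 871 x [126. 138. 170.] y [-332. -273. -260.] z [-1. 35. 45.]
blue21 324 x [ 90. 102. 116.] y [-28.   7.  14.] z [-1. 35. 43.]
blue22 742 x [-30.   1.  25.] y [ 84. 133. 153.] z [-1.  6. 10.]
```

View pics/p10.png

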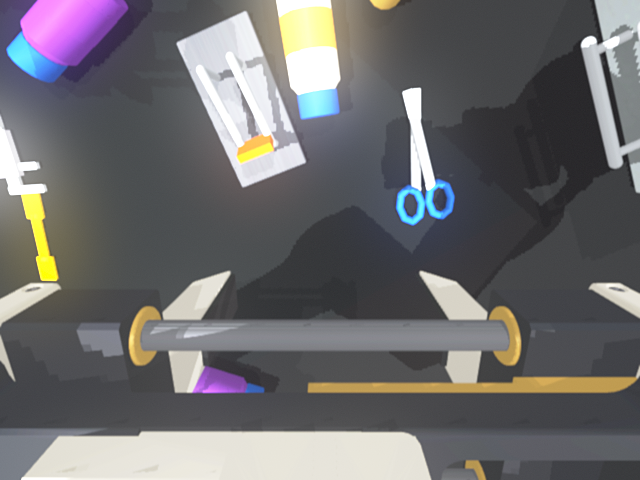

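>>> {"fn": "jog_arm", "kwargs": {
  "rows": [91.8,35,-2,0,0,91.8,35,-2,0,0,91.8,35,-2,0,0,91.8,35,-2,0,0,91.8,0,0,0,0,91.8,0,0,0,0]
}}

```text
time: 21.45
tool_pos: [0.5884, -0.3523, 0.2119]
tool_rot: [-3.139, 0.004, -0.079]
contact_force: [-0.4, 0.1, 0.2]
opening: 0.0919
```

```bash
cat >> m.py <<'E'
gold=big((H>12)&(H<30)&(S>100)&(V>60)&(Q[...,1]>40)&(P[...,2]<.08));X,Z=rep('weight?',gold);print('world',np.median(P[gold],0).round(3))
u=big(oc)
if u.sum()>50:
    xy=Q[u][:,:2];print('band rect',cv2.minAreaRect(xy.astype('f4')))
cb=big(bl&(np.hypot(Q[...,0],Q[...,1])<130)&(P[...,2]>.02));xb=Q[cb][:,:2];print('cap c',np.median(xb,0).round(1),cv2.minAreaRect(xb.astype('f4')))
wb=big((wh|oc)&(P[...,2]>.03));print('body rect',cv2.minAreaRect(Q[wb][:,:2].astype('f4')))
v,u_=np.nonzero(wb);print('px',u_.min(),u_.max(),v.min(),v.max(),'t',st['time'],st['tool_pos'].round(4),st['tool_rot'].round(4))
E
python3 m.py
```

```text
purple 5163 x [ 5. 47. 86.] y [-307. -222. -185.] z [-1. 42. 51.]
body 3800 x [-24.  24.  64.] y [-33.  -5.  20.] z [28. 46. 51.]
-25 ztop 45.8 y [-18.4  18.4]
-15 ztop 50.3 y [-24.5  20.1]
-5 ztop 50.7 y [-25.4  21.4]
5 ztop 50.3 y [-27.2  20.2]
15 ztop 50.9 y [-29.1  18.9]
25 ztop 50.8 y [-30.1  17.8]
35 ztop 51.0 y [-31.8  15.4]
45 ztop 50.9 y [-32.8  14.3]
55 ztop 50.2 y [-34.3  12.1]
65 ztop 50.0 y [-25.2  11.6]
blue1 7800 x [168. 178. 201.] y [-319. -198.  -67.] z [-1. 35. 71.]
blue3 414 x [-21.  -3.  28.] y [-323. -268. -252.] z [-1. 35. 42.]
blue11 207 x [-65. -37. -22.] y [-17.  16.  22.] z [-1. 35. 42.]
blue13 244 x [-157. -135.   31.] y [ 21.  99. 111.] z [ -1.   7. 312.]
weight? 1135 x [54. 73. 91.] y [51. 65. 94.] z [-1. 37. 54.]
world [ 0.656 -0.423  0.037]
band rect ((26.847156524658203, -7.020753860473633), (50.35538101196289, 33.38407897949219), 81.772216796875)
cap c [-32.5  17.2] ((-32.86248016357422, 17.573406219482422), (8.597105026245117, 21.587100982666016), 82.86465454101562)
body rect ((18.76714324951172, -5.8468475341796875), (49.50067901611328, 88.32643127441406), 81.44402313232422)
px 290 345 144 231 t 21.45 [ 0.5884 -0.3523  0.2119] [-3.1392  0.0041 -0.0792]
```

```bash
python3 - <<'E'
from h import *
i,T=ext('scene')
for n,(u,v) in dict(spb_y=(275,227),spb2=(300,248),cal=(345,275),cal0=(305,248),purA=(190,278),purB=(313,303),scis=(140,360),bal=(387,197),balcorn=(342,200),balbot=(388,232),spa=(353,285),a=(220,215),b=(250,260),robotbase=(192,175)).items(): print(n,onplane(i,T,u,v,0.0).round(3))
z=np.load('scene.npz')['p'].astype(int);p,d,_,_=grab('scene');p0=z.astype('u1')
def gold(p):
    h=cv2.cvtColor(p,cv2.COLOR_RGB2HSV);m=(h[...,0]>12)&(h[...,0]<30)&(h[...,1]>100)&(h[...,2]>90);m[:370]=0;m[:,260:]=0;m[:,:180]=0;v,u=np.nonzero(m);return u.mean(),v.mean(),m.sum()
def blue(p):
    h=cv2.cvtColor(p,cv2.COLOR_RGB2HSV);m=(h[...,0]>98)&(h[...,0]<125)&(h[...,1]>120)&(h[...,2]>60);m[:330]=0;m[:,165:]=0;m[400:]=0;v,u=np.nonzero(m);return u.mean(),v.mean(),m.sum()
print(gold(p0),gold(p),blue(p0),blue(p))
E
```

```text
spb_y [0.38  0.002 0.   ]
spb2 [ 0.484 -0.006 -0.   ]
cal [0.629 0.006 0.   ]
cal0 [0.494 0.003 0.   ]
purA [ 0.359 -0.258  0.   ]
purB [ 0.631 -0.107  0.   ]
scis [ 0.467 -0.462  0.   ]
bal [0.524 0.299 0.   ]
balcorn [0.439 0.203 0.   ]
balbot [0.614 0.192 0.   ]
spa [ 0.663 -0.004  0.   ]
a [ 0.234 -0.07   0.   ]
b [ 0.421 -0.12   0.   ]
robotbase [ 0.031 -0.019  0.   ]
(np.float64(205.32273838630806), np.float64(401.3765281173594), np.int64(409)) (np.float64(206.2075), np.float64(400.76), np.int64(400)) (np.float64(129.5843621399177), np.float64(350.67489711934155), np.int64(486)) (np.float64(129.5047393364929), np.float64(351.32464454976304), np.int64(422))
```

>>> {"fn": "jog_arm", "kwargs": {
  "rows": [60,-3,-1,0,-4.2,60,-4,-2,0,-4.2,60,0,0,35,0,60,0,0,40,0,60,0,0,40,0,60,0,0,40,0,60,0,0,28,0,60,0,0,15,0,60,0,0,8,0,60,0,0,0,0,40,0,0,0,0,40,0,0,0,0,40,0,0,0,0,40,0,0,0,0,40,0,0,0,0],
  "grip_force": 25
}}

```text
time: 23.05
tool_pos: [0.5826, -0.3495, 0.0109]
tool_rot: [3.141, -0.002, 0.067]
contact_force: [-0.9, 3.0, 6.7]
opening: 0.0456
```

>>> {"fn": "jog_arm", "kwargs": {
  "rows": [40,0,0,-5,0,40,0,0,-10,0,40,0,0,-20,0,40,0,0,-25,0,40,0,0,-25,0,40,0,0,-20,0,40,0,0,-5,0]
}}

```text
time: 23.75
tool_pos: [0.583, -0.3507, 0.1225]
tool_rot: [3.138, -0.004, 0.066]
contact_force: [0.4, 0.6, -2.1]
opening: 0.0454
```

>>> {"fn": "jog_arm", "kwargs": {
  "rows": [40,0,0,0,-7,40,0,0,0,-6.8,40,-1,-15,0,0,40,-1,-25,0,0,40,-1,-25,0,0,40,-1.5,-18.3,0,0,40,0,0,0,0,40,0,0,15,0,40,0,0,15,0,40,0,0,8,0,40,0,0,5,0,40,0,0,5,0]
}}

```text
time: 24.95
tool_pos: [0.5526, -0.2722, 0.0707]
tool_rot: [3.141, -0.0, 0.307]
contact_force: [0.3, 0.1, -1.6]
opening: 0.0451
```

>>> {"fn": "jog_arm", "kwargs": {
  "rows": [40,0,0,4,0,40,0,0,4,0,40,0,0,4,0,40,0,0,0,0]
}}

```text
time: 25.35
tool_pos: [0.5537, -0.2732, 0.0605]
tool_rot: [3.138, -0.003, 0.307]
contact_force: [1.3, -2.5, 1.9]
opening: 0.0452
```

```bash
python3 s.py
```

```text
cap 760 (324, 357) tool lo [-41. -15. -30.] med [-37.   0. -28.] hi [-31.  15. -22.]
band 4108 (330, 252) tool lo [ 15. -21. -43.] med [ 26.   3. -39.] hi [ 45.  23. -27.]
white 10968 (324, 226) tool lo [ -7. -26. -50.] med [ 52.   0. -38.] hi [ 70.  26. -14.]
25.35 [ 1.3 -2.5  1.9] [ 0.554 -0.273  0.06 ] 0.0452
```

>>> {"fn": "jog_arm", "kwargs": {
  "rows": [40,0,0,4,0,40,0,0,4,0,40,0,0,2,0,60,0,0,0,0,60,0,0,0,0,60,0,0,0,0,70,0,0,-30,0,70,0,0,-45,0,70,0,0,-45,0,70,0,0,-35,0,70,0,0,0,0,70,0,0,0,0]
}}

```text
time: 26.6
tool_pos: [0.5525, -0.2714, 0.204]
tool_rot: [3.141, -0.001, 0.308]
contact_force: [-0.2, 0.6, -0.1]
opening: 0.0702
```

```bash
python3 m.py
```

```text
purple 5789 x [105. 133. 168.] y [-151. -104.  -64.] z [-0. 46. 51.]
body 5358 x [-21.  33.  71.] y [-22.   2.  26.] z [ 71.  96. 112.]
-25 ztop 80.2 y [-14.6  19.5]
-15 ztop 88.5 y [-18.4  22.6]
-5 ztop 92.1 y [-21.2  25.3]
5 ztop 96.1 y [-21.  25.]
15 ztop 99.9 y [-21.3  25.3]
25 ztop 103.0 y [-21.   25.6]
35 ztop 107.1 y [-21.4  25.7]
45 ztop 110.1 y [-21.   25.5]
55 ztop 112.3 y [-20.6  25.8]
65 ztop 103.2 y [-20.1  25.3]
75 ztop 76.3 y [-12.6  17.4]
blue1 641 x [ 99. 108. 141.] y [-199. -162. -146.] z [-1. 37. 44.]
blue18 164 x [-43. -32. -22.] y [ 9. 14. 20.] z [64. 71. 76.]
weight? 610 x [29. 53. 69.] y [161. 165. 217.] z [-1. 16. 52.]
world [ 0.653 -0.412  0.016]
band rect ((26.8291072845459, 2.2250938415527344), (50.191978454589844, 35.73700714111328), 89.06513977050781)
cap c [-31.8  14.4] ((-32.15259552001953, 15.049234390258789), (22.928129196166992, 10.626424789428711), 8.274685859680176)
body rect ((24.55526351928711, 2.130218505859375), (50.1987190246582, 96.5520248413086), 89.96276092529297)
px 299 356 137 242 t 26.6 [ 0.5525 -0.2714  0.204 ] [ 3.1414e+00 -5.0000e-04  3.0770e-01]
```

>>> {"fn": "jog_arm", "kwargs": {
  "rows": [70,24,1,0,0,70,23,1,0,0,70,0,0,35,0,70,0,0,40,0,70,0,0,40,0,70,0,0,22,0,70,0,0,10,0,70,0,0,0,0,40,0,0,0,0,40,0,0,0,0,40,0,0,0,0,40,0,0,0,0,40,0,0,0,0],
  "grip_force": 20
}}

```text
time: 27.95
tool_pos: [0.5984, -0.2594, 0.0583]
tool_rot: [3.14, -0.002, 0.307]
contact_force: [-1.4, 1.5, 5.9]
opening: 0.0494
```

>>> {"fn": "jog_arm", "kwargs": {
  "rows": [40,-2,0,-4,0,40,-2,0,-4,0,40,-2,0,-5,0,40,-2,0,-5,0,40,-2.5,0,-4.5,0,40,-2.5,0,-4.5,0,40,-2.5,0,-4,0,40,-2.5,0,-4,0]
}}

```text
time: 28.75
tool_pos: [0.5797, -0.2649, 0.0919]
tool_rot: [-3.141, 0.001, 0.307]
contact_force: [-0.3, -0.2, -1.8]
opening: 0.0491
```

```bash
python3 s.py
```

```text
cap 51 (328, 373) tool lo [-82. -12.   8.] med [-80.   4.  11.] hi [-77.  10.  15.]
band 300 (322, 346) tool lo [-37. -23. -35.] med [-33.  -0. -29.] hi [ -5.  22. -24.]
white 9997 (324, 282) tool lo [-53. -27. -53.] med [ 13.  -0. -36.] hi [28. 27. 40.]
28.75 [-0.3 -0.2 -1.8] [ 0.58  -0.265  0.092] 0.0491
```

>>> {"fn": "jog_arm", "kwargs": {
  "rows": [40,4,0,-5,0,40,4,0,-5,0,40,2,0,-5,0,40,0,0,0,0],
  "grip_force": 14
}}

```text
time: 29.2
tool_pos: [0.5911, -0.2618, 0.1079]
tool_rot: [3.14, -0.001, 0.308]
contact_force: [-0.4, -0.4, -2.0]
opening: 0.0494
```

```bash
python3 s.py
```

```text
cap 83 (324, 373) tool lo [-82. -11.   8.] med [-79.  -0.  11.] hi [-76.  11.  14.]
band 310 (322, 346) tool lo [-37. -23. -35.] med [-33.  -1. -29.] hi [ -5.  22. -24.]
white 9669 (324, 283) tool lo [-53. -27. -53.] med [ 13.  -0. -37.] hi [28. 27. -5.]
29.2 [-0.4 -0.4 -2. ] [ 0.591 -0.262  0.108] 0.0494
```

>>> {"fn": "jog_arm", "kwargs": {
  "rows": [40,0,0,0,0,40,0,0,0,0],
  "grip_force": 11
}}

```text
time: 29.45
tool_pos: [0.5899, -0.2616, 0.1066]
tool_rot: [-3.141, 0.0, 0.307]
contact_force: [0.1, -0.5, -2.3]
opening: 0.0491
```

```bash
python3 s.py
```

```text
cap 73 (323, 373) tool lo [-82. -12.   8.] med [-79.  -0.  11.] hi [-76.   9.  14.]
band 292 (322, 346) tool lo [-38. -23. -35.] med [-33.  -0. -28.] hi [ -6.  22. -24.]
white 9679 (324, 283) tool lo [-53. -27. -53.] med [ 12.  -0. -37.] hi [28. 27.  6.]
29.45 [ 0.1 -0.5 -2.3] [ 0.59  -0.262  0.107] 0.0491
```

>>> {"fn": "jog_arm", "kwargs": {
  "rows": [40,0,0,0,0,40,0,0,0,0],
  "grip_force": 9
}}

```text
time: 29.7
tool_pos: [0.59, -0.2617, 0.1068]
tool_rot: [-3.141, 0.0, 0.307]
contact_force: [-0.0, 0.5, -1.7]
opening: 0.0497
```

```bash
python3 s.py
```

```text
white 8885 (324, 276) tool lo [  0. -27. -48.] med [ 13.  -0. -38.] hi [ 31.  27. -24.]
29.7 [-0.   0.5 -1.7] [ 0.59  -0.262  0.107] 0.0497
```

>>> {"fn": "jog_arm", "kwargs": {
  "rows": [40,0,0,0,0],
  "grip_force": 8
}}

```text
time: 29.85
tool_pos: [0.5901, -0.2616, 0.107]
tool_rot: [-3.141, -0.0, 0.307]
contact_force: [0.1, 0.6, -2.3]
opening: 0.0497
```

```bash
python3 s.py
```

```text
white 8886 (324, 276) tool lo [  0. -27. -48.] med [ 13.  -0. -38.] hi [ 31.  27. -24.]
29.85 [ 0.1  0.6 -2.3] [ 0.59  -0.262  0.107] 0.0497
```

>>> {"fn": "jog_arm", "kwargs": {
  "rows": [40,0,0,0,0,40,0,0,0,0],
  "grip_force": 15
}}

```text
time: 30.1
tool_pos: [0.5901, -0.2617, 0.1069]
tool_rot: [-3.142, -0.0, 0.307]
contact_force: [0.1, 0.9, -1.9]
opening: 0.0493
```

```bash
cat > f.py <<'E'
from h import *
st=observe();p,d,i,T=grab('wrist');P=pts(d,i,T);c=np.array(st['tool_pos'])
Q=(P-c)@R.from_euler('xyz',st['tool_rot']).as_matrix()*1000
h=cv2.cvtColor(p,cv2.COLOR_RGB2HSV);m=(h[...,1]<60)&(h[...,2]>130)&(abs(Q[...,0])<60)&(abs(Q[...,1])<24)&(Q[...,2]>-60)&(Q[...,2]<0)
X=Q[m];rng=np.random.default_rng(0);best=None
for _ in range(300):
    a=X[rng.choice(len(X),3,False)];n=np.cross(a[1]-a[0],a[2]-a[0]);l=np.linalg.norm(n)
    if l<50: continue
    n/=l;k=abs((X-a[0])@n)<1
    if best is None or k.sum()>best[0]: best=(k.sum(),n,X[k])
k,n,Y=best;n=np.linalg.svd(Y-Y.mean(0),full_matrices=False)[2][2]
if n[2]>0:n=-n
print('plane',k,len(X),'normal(up)',n.round(3),'tilt of foot face from level',np.degrees(np.arccos(-n[2])).round(1),'ctr',Y.mean(0).round(1),'ext',Y.min(0).round(),Y.max(0).round(),st['time'],st['contact_force'].round(1))
cv2.imwrite('pics/f.png',p[:,:,::-1])
E
python3 f.py
```

```text
plane 7015 7952 normal(up) [ 0.554  0.006 -0.833] tilt of foot face from level 33.6 ctr [ 14.7   0.1 -37.7] ext [ -1. -24. -49.] [ 34.  24. -24.] 30.1 [ 0.1  0.9 -1.9]
```

>>> {"fn": "jog_arm", "kwargs": {
  "rows": [40,0,0,0,0,40,0,0,0,0,40,0,0,0,0,40,0,0,0,0,40,0,0,0,0,40,0,0,0,0,40,0,0,0,0,40,0,0,0,0,40,0,0,0,0,40,0,0,0,0,40,0,0,0,0,40,0,0,0,0],
  "grip_force": 16
}}

```text
time: 31.35
tool_pos: [0.5901, -0.2617, 0.107]
tool_rot: [-3.142, -0.0, 0.307]
contact_force: [-0.3, 1.0, -2.4]
opening: 0.0495
```

```bash
python3 f.py
```

```text
plane 6967 7948 normal(up) [ 0.551 -0.001 -0.834] tilt of foot face from level 33.5 ctr [ 14.8   0.  -37.7] ext [ -1. -24. -49.] [ 34.  24. -24.] 31.35 [-0.3  1.  -2.4]
```

>>> {"fn": "jog_arm", "kwargs": {
  "rows": [40,0,0,-10,0,40,0,0,-20,0,40,0,0,-25,-5,40,0,0,-25,-8.5,40,0,0,-15,-8.5,40,0,0,0,-8.5,40,0,0,0,-8.5,40,0,0,0,-8.5,40,0,0,0,-8.5,40,0,0,0,-8.5,40,0,0,0,-8.5,40,0,0,0,-8.5,40,0,0,0,-8.5,40,0,0,0,-8.5,40,0,0,0,-8.5,40,0,0,0,-8.5,40,0,0,0,-8.5,40,0,0,0,-8.5,40,0,0,0,-8.5,40,0,0,0,-8.5],
  "grip_force": 20
}}

```text
time: 33.4
tool_pos: [0.5901, -0.262, 0.2028]
tool_rot: [-3.141, 0.001, 2.923]
contact_force: [0.4, 0.4, -3.4]
opening: 0.0491
```

>>> {"fn": "jog_arm", "kwargs": {
  "rows": [40,0,0,0,-8.5,40,0,0,0,-8.5,40,0,0,0,-8.5,40,0,0,0,-5,40,-8,0,0,0,40,-8,0,0,0,40,0,0,0,0,40,0,0,0,0]
}}

```text
time: 34.2
tool_pos: [0.6056, -0.2567, 0.2017]
tool_rot: [3.141, -0.0, -2.835]
contact_force: [0.6, -0.8, -1.9]
opening: 0.0493
```

```bash
python3 f.py
```

```text
plane 6911 7946 normal(up) [ 0.555  0.005 -0.832] tilt of foot face from level 33.7 ctr [ 14.8  -0.2 -37.7] ext [ -1. -24. -49.] [ 34.  24. -24.] 34.2 [ 0.6 -0.8 -1.9]
```

>>> {"fn": "jog_arm", "kwargs": {
  "rows": [40,0,0,25,0,40,0,0,30,0,40,0,0,25,0,40,0,0,10,0,40,6,0,6,0,40,6,0,6,0,40,0,0,0,0,40,6,0,2,0,40,6,0,2,0,40,6,0,2,0,40,6,0,3,0]
}}

```text
time: 35.35
tool_pos: [0.5714, -0.2682, 0.0918]
tool_rot: [-3.14, 0.002, -2.834]
contact_force: [0.9, 0.0, 1.8]
opening: 0.0495
```

```bash
python3 f.py
```

```text
plane 7016 7947 normal(up) [ 0.694 -0.001 -0.72 ] tilt of foot face from level 44.0 ctr [ 15.1  -0.1 -36.9] ext [  0. -24. -51.] [ 33.  24. -19.] 35.35 [0.9 0.  1.8]
```

>>> {"fn": "jog_arm", "kwargs": {
  "rows": [40,5,0,5,0,40,5,0,5,0,40,5,0,6,0,40,4.4,0,6,0,40,2,0,5,0,40,2,0,5,0]
}}

```text
time: 36.0
tool_pos: [0.5478, -0.2752, 0.0586]
tool_rot: [3.141, -0.001, -2.834]
contact_force: [-3.3, -0.5, 3.6]
opening: 0.0495
```

```bash
python3 f.py; python3 s.py
```

```text
plane 3711 7656 normal(up) [ 0.996  0.003 -0.091] tilt of foot face from level 84.8 ctr [ 18.7  -0.2 -30.7] ext [ 16. -24. -52.] [22. 24. -3.] 36.0 [-3.3 -0.5  3.6]
band 3204 (326, 313) tool lo [-32. -22. -49.] med [-21.   1. -43.] hi [41. 21.  4.]
white 9074 (324, 283) tool lo [-39. -27. -51.] med [ 15.   0. -40.] hi [23. 27. 25.]
36.05 [-2.1 -1.7  1.4] [ 0.548 -0.275  0.058] 0.0499
```

>>> {"fn": "jog_arm", "kwargs": {
  "rows": [40,1,0,4,0,40,1,0,4,0,40,1,0,4,0,40,0,0,3,0,40,0,0,0,0]
}}

```text
time: 36.6
tool_pos: [0.5455, -0.2757, 0.0432]
tool_rot: [3.141, -0.001, -2.834]
contact_force: [-1.4, -1.0, 1.7]
opening: 0.0494
```

```bash
python3 s.py
```

```text
band 4617 (326, 316) tool lo [-27. -22. -57.] med [-14.   2. -49.] hi [ 39.  21. -11.]
white 7132 (324, 280) tool lo [-31. -27. -55.] med [ 15.  -0. -42.] hi [35. 27. 15.]
36.6 [-1.4 -1.   1.7] [ 0.545 -0.276  0.043] 0.0494
```

>>> {"fn": "jog_arm", "kwargs": {
  "rows": [66,0,0,0,0,66,0,0,0,0,66,0,0,0,0,70,0,0,-30,0,70,0,0,-45,0,70,-10,0,-45,0,70,-20,0,-40,0,70,-20,0,0,0,70,0,0,0,0,70,0,0,0,0]
}}

```text
time: 37.65
tool_pos: [0.5929, -0.2602, 0.2028]
tool_rot: [3.14, -0.002, -2.834]
contact_force: [-0.1, 0.8, 0.2]
opening: 0.07
```

```bash
python3 m.py
```

```text
purple 821 x [-84. -69. -60.] y [ 65. 121. 147.] z [-1. 33. 46.]
body 5825 x [-5. 40. 89.] y [-24.  -1.  23.] z [ 47.  89. 105.]
-5 ztop 104.3 y [-22.8  20.9]
5 ztop 105.9 y [-24.   21.8]
15 ztop 103.9 y [-24.   21.8]
25 ztop 100.0 y [-24.   22.9]
35 ztop 96.9 y [-24.   22.9]
45 ztop 93.3 y [-24.1  22.9]
55 ztop 89.9 y [-23.2  23. ]
65 ztop 86.1 y [-22.3  22.9]
75 ztop 82.1 y [-21.2  20.9]
85 ztop 57.5 y [-17.1  17.9]
blue2 375 x [185. 192. 200.] y [-148. -132. -119.] z [-1.  7.  9.]
blue3 504 x [-70. -19.  -6.] y [-21. -12.  19.] z [ -1. 102. 110.]
blue4 459 x [-108.  -62.   37.] y [ 40. 160. 200.] z [ -1.  35. 297.]
blue8 4888 x [-258. -199.   24.] y [-116.  -16.  121.] z [  0.  33. 307.]
weight? 209 x [ 58.  96. 132.] y [284. 300. 315.] z [-2.  1.  3.]
world [ 0.41  -0.005  0.001]
band rect ((42.589698791503906, -0.7183475494384766), (36.9984130859375, 49.83024215698242), 0.14229530096054077)
cap c [-17.  -14.6] ((-17.274330139160156, -14.91942310333252), (15.976593017578125, 22.40867805480957), 82.22474670410156)
body rect ((40.53419494628906, -0.7157192230224609), (99.72835540771484, 49.87553405761719), 0.3667156994342804)
px 297 351 117 232 t 37.65 [ 0.5929 -0.2602  0.2028] [ 3.1400e+00 -1.6000e-03 -2.8336e+00]
```

>>> {"fn": "jog_arm", "kwargs": {
  "rows": [64,-12,-0.6,0,0,64,0,0,30,0,64,0,0,40,0,64,0,0,38,0,64,0,0,20,0,64,0,0,10,0,64,0,0,0,0,32,0,0,0,0,32,0,0,0,0,32,0,0,0,0,32,0,0,0,0,32,0,0,0,0,32,0,0,0,0],
  "grip_force": 13
}}

```text
time: 39.0
tool_pos: [0.6058, -0.2576, 0.0668]
tool_rot: [-3.141, 0.001, -2.834]
contact_force: [0.6, 1.3, 4.2]
opening: 0.0399
```

>>> {"fn": "jog_arm", "kwargs": {
  "rows": [32,1,0,-4,0,32,1,0,-5,0,32,1,0,-5,0,32,1,0,-5,0,32,2,0,-6,0,32,2,0,-6,0,32,4,0,-5,0,32,4,0,-5,0,32,4,0,-5,0,32,4,0,-5,0,32,4,0,-3,0,32,4,0,-2,0,32,0,0,0,0]
}}

```text
time: 40.3
tool_pos: [0.5742, -0.2676, 0.1223]
tool_rot: [-3.141, 0.0, -2.835]
contact_force: [-0.6, -0.0, -2.5]
opening: 0.0394
```

```bash
python3 s.py
```

```text
cap 3166 (324, 297) tool lo [ -6. -17. -42.] med [  2.  -0. -34.] hi [ 10.  17. -23.]
band 2654 (325, 198) tool lo [ 24. -22.   7.] med [37.  0. 21.] hi [62. 22. 86.]
white 6980 (325, 246) tool lo [  6. -27. -56.] med [ 18.   1. -12.] hi [53. 27. 51.]
40.3 [-0.6 -0.  -2.5] [ 0.574 -0.268  0.122] 0.0394
```

>>> {"fn": "jog_arm", "kwargs": {
  "rows": [32,0,0,-10,0,32,0,0,-20,0,32,0,0,-20,0,32,0,0,-20,0,32,0,0,-10,0,32,0,0,0,0],
  "grip_force": 13
}}

```text
time: 40.95
tool_pos: [0.5755, -0.2677, 0.2038]
tool_rot: [-3.139, 0.002, -2.834]
contact_force: [0.3, 0.7, -1.8]
opening: 0.0387
```

```bash
cat > t.py <<'E'
from h import *   # tilt of the hanging bottle: cap top plane (wrist) and body front line
st=observe();p,d,i,T=grab('wrist');P=pts(d,i,T);c=np.array(st['tool_pos'])
Q=(P-c)@R.from_euler('xyz',st['tool_rot']).as_matrix()*1000
h=cv2.cvtColor(p,cv2.COLOR_RGB2HSV);H,S,V=[h[...,k] for k in range(3)]
b=(abs(Q[...,0])<90)&(abs(Q[...,1])<6)&(Q[...,2]>-10)&(Q[...,2]<85)&(((S<60)&(V>130))|((H>12)&(H<30)&(S>100)))&(P[...,2]>.03)
X=Q[b]
L=[(z,np.median(X[abs(X[:,2]-z)<3][:,0])) for z in range(-6,82,6) if (abs(X[:,2]-z)<3).sum()>8]
print('front x(z)',[(a,round(float(q),1)) for a,q in L])
m=(H>98)&(H<125)&(S>120)&(V>50)&(abs(Q[...,0])<40)&(abs(Q[...,1])<22);Y=Q[m];print('cap',m.sum(),Y.min(0).round(),Y.max(0).round())
k=[q for q in L if 8<=q[0]<=60]
if len(k)>2: s=np.polyfit([q[0] for q in k],[q[1] for q in k],1);print('tilt deg',np.degrees(np.arctan(s[0])).round(1))
print(st['time'],st['contact_force'].round(1),c.round(4),st['opening'].__round__(4))
E
python3 t.py
```

```text
front x(z) [(-6, 23.5), (0, 26.4), (6, 29.1), (12, 32.4), (18, 35.1), (24, 37.9), (30, 40.7), (36, 43.3), (42, 45.8), (48, 48.5), (54, 50.5)]
cap 3216 [ -35.  -20. -105.] [ 32.  20. -18.]
tilt deg 23.6
40.95 [ 0.3  0.7 -1.8] [ 0.5755 -0.2677  0.2038] 0.0387
```

>>> {"fn": "jog_arm", "kwargs": {
  "rows": [32,0,0,0,0,32,0,0,0,0],
  "grip_force": 10
}}

```text
time: 41.2
tool_pos: [0.5742, -0.267, 0.2006]
tool_rot: [3.14, -0.001, -2.834]
contact_force: [0.5, -0.9, -2.5]
opening: 0.0392
```

```bash
python3 t.py
```

```text
front x(z) [(-6, 21.9), (0, 24.3), (6, 26.8), (12, 29.6), (18, 32.0), (24, 34.5), (30, 37.0), (36, 39.4), (42, 41.5), (48, 43.6), (54, 46.0)]
cap 3256 [ -34.  -20. -101.] [ 32.  20. -18.]
tilt deg 21.3
41.2 [ 0.5 -0.9 -2.5] [ 0.5742 -0.267   0.2006] 0.0392
```

>>> {"fn": "jog_arm", "kwargs": {
  "rows": [32,0,0,0,0,32,0,0,0,0],
  "grip_force": 8
}}

```text
time: 41.45
tool_pos: [0.5746, -0.2672, 0.2015]
tool_rot: [3.141, -0.0, -2.834]
contact_force: [0.6, -0.6, -3.4]
opening: 0.0394
```

```bash
python3 t.py
```

```text
front x(z) [(-6, 19.1), (0, 20.9), (6, 22.8), (12, 24.6), (18, 27.1), (24, 28.8), (30, 30.7), (36, 32.5), (42, 34.3), (48, 35.9), (54, 37.6), (60, 39.2)]
cap 3321 [ -35.  -20. -101.] [ 32.  20. -17.]
tilt deg 16.6
41.45 [ 0.6 -0.6 -3.4] [ 0.5746 -0.2672  0.2015] 0.0394
```

>>> {"fn": "jog_arm", "kwargs": {
  "rows": [32,0,0,0,0,32,0,0,0,0],
  "grip_force": 6.5
}}

```text
time: 41.7
tool_pos: [0.5746, -0.2673, 0.2019]
tool_rot: [3.142, 0.0, -2.834]
contact_force: [-0.1, 0.2, -3.0]
opening: 0.0396
```

```bash
python3 t.py
```

```text
front x(z) [(-6, 18.3), (0, 20.0), (6, 21.7), (12, 23.6), (18, 25.8), (24, 27.5), (30, 29.2), (36, 30.9), (42, 32.4), (48, 34.0), (54, 35.5), (60, 37.1)]
cap 3325 [ -35.  -20. -101.] [ 32.  20. -17.]
tilt deg 15.4
41.7 [-0.1  0.2 -3. ] [ 0.5746 -0.2673  0.2019] 0.0396
```

>>> {"fn": "jog_arm", "kwargs": {
  "rows": [32,3,10,0,0,32,8,20,0,0,32,9,26,0,0,32,9,26,0,0,32,9,26,0,0,32,9,26,0,0,32,8,18,0,0,32,3,10,0,0,32,0,0,20,0,32,0,0,30,0,32,0,0,30,0,32,0,0,20,0,32,0,0,10,0,32,0,0,3,0,32,0,0,0,0,32,0,0,0,0],
  "grip_force": 12
}}

```text
time: 43.35
tool_pos: [0.4712, -0.1308, 0.09]
tool_rot: [-3.14, 0.002, -2.834]
contact_force: [0.2, -0.7, -1.5]
opening: 0.039
```

```bash
python3 t.py
```

```text
front x(z) [(-6, 19.1), (0, 20.8), (6, 22.8), (12, 24.7), (18, 27.0), (24, 28.9), (30, 30.8), (36, 32.7), (42, 34.4), (48, 36.0), (54, 37.8), (60, 39.1)]
cap 3265 [ -34.  -19. -101.] [ 31.  19. -18.]
tilt deg 16.7
43.35 [ 0.2 -0.7 -1.5] [ 0.4712 -0.1308  0.09  ] 0.039
```

>>> {"fn": "jog_arm", "kwargs": {
  "rows": [32,0,0,3,0,32,0,0,3,0,32,0,0,2,0,32,0,0,0,0],
  "grip_force": 7
}}

```text
time: 43.8
tool_pos: [0.4702, -0.1303, 0.0806]
tool_rot: [3.141, -0.0, -2.834]
contact_force: [0.5, 1.0, -2.0]
opening: 0.0394
```

```bash
python3 t.py
```

```text
front x(z) [(-6, 18.3), (0, 19.9), (6, 21.6), (12, 23.6), (18, 25.5), (24, 27.3), (30, 29.0), (36, 30.6), (42, 32.3), (48, 33.7)]
cap 3296 [ -34.  -20. -101.] [ 32.  20. -18.]
tilt deg 15.8
43.8 [ 0.5  1.  -2. ] [ 0.4702 -0.1303  0.0806] 0.0394
```

>>> {"fn": "jog_arm", "kwargs": {
  "rows": [32,0,0,2,0,32,2,0,2,0,32,4,0,1,0,32,4,0,0,0,32,5,0,0,0,32,5,0,0,0,32,0,0,0,0],
  "grip_force": 6
}}

```text
time: 44.55
tool_pos: [0.4504, -0.1365, 0.0758]
tool_rot: [3.141, -0.001, -2.835]
contact_force: [0.8, 0.7, -1.4]
opening: 0.0386
```

```bash
python3 t.py
```

```text
front x(z) [(-6, 13.8), (0, 14.7), (6, 15.5), (12, 16.2), (18, 17.2), (24, 18.3), (30, 19.1), (36, 19.8), (42, 20.6), (48, 21.1)]
cap 3321 [ -34.  -19. -101.] [ 31.  19. -17.]
tilt deg 7.7
44.55 [ 0.8  0.7 -1.4] [ 0.4504 -0.1365  0.0758] 0.0386
```

>>> {"fn": "jog_arm", "kwargs": {
  "rows": [32,4,0,1,0,32,4,0,1,0,32,2,0,1,0,32,0,0,1,0,32,0,0,0,0],
  "grip_force": 5
}}

```text
time: 45.1
tool_pos: [0.4417, -0.1398, 0.0725]
tool_rot: [-3.141, 0.0, -2.834]
contact_force: [-2.2, -0.7, 6.5]
opening: 0.039
```

```bash
python3 t.py
```

```text
front x(z) [(-6, 11.3), (0, 11.9), (6, 12.1), (12, 12.3), (18, 12.8), (24, 13.3), (30, 13.6), (36, 13.8), (42, 14.1)]
cap 3392 [ -34.  -19. -101.] [ 31.  19. -18.]
tilt deg 3.4
45.1 [-2.2 -0.7  6.5] [ 0.4417 -0.1398  0.0725] 0.039
```

>>> {"fn": "jog_arm", "kwargs": {
  "rows": [50,0,0,0,0,56,0,0,0,0,62,0,0,0,0,62,0,0,0,0]
}}

```text
time: 45.55
tool_pos: [0.4417, -0.1395, 0.0718]
tool_rot: [3.141, -0.0, -2.834]
contact_force: [0.4, 0.2, 0.1]
opening: 0.0613
```

```bash
sed -i 's/(abs(Q\[...,0\])<40)&(abs(Q\[...,1\])<22)/(abs(Q[...,0])<40)\&(abs(Q[...,1])<24)\&(Q[...,2]>-45)/' t.py; cat >> t.py <<'E'
e=Y[Y[:,2]<np.percentile(Y[:,2],30)+2]
print('cap top ext',np.percentile(e,2,0).round(1),np.percentile(e,98,0).round(1),'circle',cv2.minEnclosingCircle(e[:,:2].astype('f4')),'top world z',(c[2]*1000-np.median(e[:,2])).round(1))
E
python3 t.py
```

```text
front x(z) [(-6, 14.1), (0, 14.7), (6, 14.7), (12, 14.8), (18, 15.0), (24, 15.4), (30, 15.3), (36, 15.3), (42, 15.3)]
cap 3200 [-30. -19. -40.] [ 11.  21. -17.]
tilt deg 0.9
45.55 [0.4 0.2 0.1] [ 0.4417 -0.1395  0.0718] 0.0613
cap top ext [-28.1 -16.6 -39.5] [  9.8  18.4 -36.7] circle ((-9.536314964294434, 0.7732046842575073), 20.537389755249023) top world z 110.1
```

>>> {"fn": "jog_arm", "kwargs": {
  "rows": [66,-9.5,0.8,0,0,66,0,0,12,0,66,0,0,10,0,66,0,0,0,0,40,0,0,0,0,40,0,0,0,0,40,0,0,0,0,40,0,0,0,0,40,0,0,0,0],
  "grip_force": 14
}}

```text
time: 46.5
tool_pos: [0.4508, -0.1359, 0.0503]
tool_rot: [-3.141, 0.001, -2.834]
contact_force: [0.1, 1.2, 1.2]
opening: 0.0491
```

>>> {"fn": "jog_arm", "kwargs": {
  "rows": [40,0,0,-5,0,40,0,0,-15,0,40,0,0,-25,0,40,0,0,-35,0,40,0,0,-40,0,40,0,0,-40,0,40,0,0,-30,0,40,0,0,-10,0,40,0,0,0,0]
}}

```text
time: 47.4
tool_pos: [0.4508, -0.136, 0.2506]
tool_rot: [-3.14, 0.001, -2.834]
contact_force: [0.9, -0.1, -3.7]
opening: 0.0494
```

```bash
python3 t.py; python3 - <<'E'
from h import *
i,T=ext('scene');print('spare base',onplane(i,T,421,265,0).round(3))
# pan ring: bright rim circle in both stored views, at z=.066
for n,roi in(('scene',(360,160,425,225)),('side',(220,180,275,240))):
    q=np.load(n+'.npz');i,T=ext(n);P=pts(q['d'],i,T)
    m=(np.hypot(P[...,0]-.551,P[...,1]-.267)<.06)&(P[...,2]>.054)&(P[...,2]<.072)
    X=P[m];print(n,m.sum(),cv2.minEnclosingCircle(X[:,:2].astype('f4')),((X[:,:2].max(0)+X[:,:2].min(0))/2).round(4),np.median(X[:,2]).round(4))
E
```

```text
front x(z) [(-6, 24.4), (0, 24.8), (6, 24.9), (12, 24.9), (18, 25.0), (24, 24.9), (30, 24.8), (36, 24.4), (42, 24.4), (48, 24.3)]
cap 332 [  7. -19. -45.] [ 21.  17. -39.]
tilt deg -1.2
47.4 [ 0.9 -0.1 -3.7] [ 0.4508 -0.136   0.2506] 0.0494
cap top ext [ 10.6 -17.3 -44.9] [ 20.5  15.9 -41.7] circle ((8.80324649810791, -1.091324806213379), 18.228788375854492) top world z 294.0
spare base [0.745 0.157 0.   ]
scene 681 ((0.5513966083526611, 0.26718467473983765), 0.050742655992507935) [0.5518 0.2687] 0.0595
side 563 ((0.5556316375732422, 0.2698282301425934), 0.05163555219769478) [0.5528 0.2708] 0.061
```

>>> {"fn": "jog_arm", "kwargs": {
  "rows": [40,-10,10,0,0,40,-22,22,0,0,40,-30,30,0,0,40,-31,31,0,0,40,-31,31,0,0,40,-31,31,0,0,40,-31,31,0,0,40,-31,31,0,0,40,-28,26,0,0,40,-16,14,0,0,40,-8,8,0,0,40,0,0,0,0,40,0,0,0,0,40,0,0,0,0]
}}

```text
time: 48.85
tool_pos: [0.6265, 0.1967, 0.2499]
tool_rot: [-3.141, -0.001, -2.836]
contact_force: [0.2, -0.1, -1.3]
opening: 0.0493
```

```bash
cat > b.py <<'E'
from h import *
st=observe();p,d,i,T=grab('wrist');P=pts(d,i,T);c=np.array(st['tool_pos']);M=R.from_euler('xyz',st['tool_rot']).as_matrix()
m=(np.hypot(P[...,0]-.553,P[...,1]-.269)<.065)&(P[...,2]>.053)&(P[...,2]<.073)&(d>0)
X=P[m];print(m.sum(),'pan circle',cv2.minEnclosingCircle(X[:,:2].astype('f4')),'z',np.percentile(X[:,2],[10,50,90]).round(4))
r=X[X[:,2]>.0635];C=cv2.minEnclosingCircle(r[:,:2].astype('f4'));print('ring',len(r),C)
g=np.array([C[0][0],C[0][1],.06]);print('shift tool mm',((g-c)@M*1000).round(1),st['time'],c.round(4))
cv2.imwrite('pics/p11.png',p[:,:,::-1])
E
python3 b.py; python3 t.py | head -4
```

```text
6360 pan circle ((0.552737832069397, 0.27079272270202637), 0.048161040991544724) z [0.0591 0.0602 0.0651]
ring 795 ((0.5543455481529236, 0.2663896083831787), 0.03960094600915909)
shift tool mm [ 47.7  88.2 189.9] 48.85 [0.6265 0.1967 0.2499]
front x(z) [(0, 25.0), (6, 25.1), (12, 25.0), (18, 25.1), (24, 25.1), (30, 25.0)]
cap 348 [  6. -19. -45.] [ 21.  17. -39.]
tilt deg -0.0
48.9 [ 0.3  0.1 -2.1] [0.6266 0.1968 0.2502] 0.0493
```

View pics/p11.png

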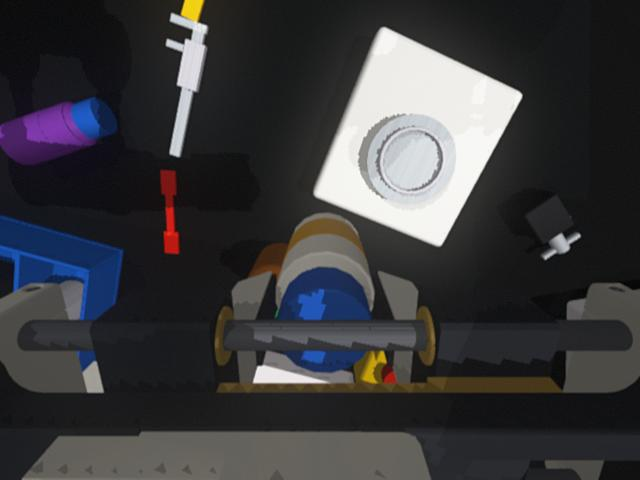

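>>> {"fn": "jog_arm", "kwargs": {
  "rows": [40,8,15,0,0,40,15,28,0,0,40,15,28,0,0,40,8,15,0,0,40,2.2,6.6,0,0,40,0,0,0,0,40,0,0,20,0,40,0,0,30,0,40,0,0,30,0,40,0,0,20,0,40,0,0,15,0,40,0,0,5,0,40,0,0,0,0,40,0,0,0,0]
}}

```text
time: 50.35
tool_pos: [0.5539, 0.2715, 0.1308]
tool_rot: [-3.142, 0.002, -2.835]
contact_force: [-0.3, 0.2, -2.0]
opening: 0.0495
```

```bash
python3 b.py; python3 t.py | head -4
```

```text
6227 pan circle ((0.5526856184005737, 0.2709420323371887), 0.048125527799129486) z [0.0593 0.0603 0.0655]
ring 920 ((0.5523768663406372, 0.2705210745334625), 0.03553333133459091)
shift tool mm [ 1.9 -0.5 70.8] 50.35 [0.5539 0.2715 0.1308]
front x(z) [(0, 24.9), (6, 25.0), (12, 25.1), (18, 25.1), (24, 25.0), (30, 25.0), (66, 35.0), (72, 41.3)]
cap 326 [  8. -19. -45.] [ 20.  17. -39.]
tilt deg -0.2
50.4 [-0.4  0.7 -2.7] [0.5538 0.2717 0.1311] 0.0498
```

>>> {"fn": "jog_arm", "kwargs": {
  "rows": [40,1.5,-0.4,3,0,40,0,0,4,0,40,0,0,4,0,40,0,0,3,0,40,0,0,2,0,40,0,0,1,0,40,0,0,1,0,40,0,0,1,0,40,0,0,0.7,0,40,0,0,0,0,40,0,0,0,0]
}}

```text
time: 51.55
tool_pos: [0.5517, 0.271, 0.1104]
tool_rot: [3.142, 0.0, -2.834]
contact_force: [-0.7, -0.9, -2.5]
opening: 0.049
```

>>> {"fn": "jog_arm", "kwargs": {
  "rows": [40,0,0,0.7,0,40,0,0,0.7,0,40,0,0,0,0]
}}

```text
time: 51.85
tool_pos: [0.5521, 0.2712, 0.1103]
tool_rot: [3.141, 0.002, -2.834]
contact_force: [-1.6, 0.6, 6.1]
opening: 0.0492
```

>>> {"fn": "jog_arm", "kwargs": {
  "rows": [50,0,0,0,0,53,0,0,0,0,58,0,0,0,0,66,0,0,0,0,76,0,0,0,0,80,0,0,0,0,80,0,0,-15,0,80,0,0,-30,0,80,0,0,-40,0,80,0,0,-40,0,80,-10,0,-20,0,80,-20,0,0,0,80,-30,0,0,0,80,0,0,0,0,80,0,0,0,0]
}}

```text
time: 53.35
tool_pos: [0.6085, 0.2889, 0.2528]
tool_rot: [3.142, -0.002, -2.834]
contact_force: [-0.5, -0.1, -0.4]
opening: 0.0803
```

```bash
python3 - <<'E'
from h import *
p,d,i,T=grab('wrist');P=pts(d,i,T);h=cv2.cvtColor(p,cv2.COLOR_RGB2HSV);H,S,V=[h[...,k] for k in range(3)]
n=np.hypot(P[...,0]-.5525,P[...,1]-.2706)
m=(n<.04)&(P[...,2]>.155)&(P[...,2]<.185)&(H>98)&(H<125)&(S>110);X=P[m];t=X[X[:,2]>np.percentile(X[:,2],90)-.003]
print('cap top',m.sum(),cv2.minEnclosingCircle(t[:,:2].astype('f4')),'z',np.median(t[:,2]).round(4))
r=P[(n<.06)&(P[...,2]>.0635)&(P[...,2]<.068)];print('ring',len(r),cv2.minEnclosingCircle(r[:,:2].astype('f4')))
print(observe()['time'],observe()['tool_pos'].round(3))
q,_,_,_=grab('scene');s,_,_,_=grab('side')
cv2.imwrite('pics/p12.png',np.hstack([cv2.resize(p[0:480:1,80:560][:,:,::-1],(400,400)),cv2.resize(q[110:270,310:470][:,:,::-1],(400,400))]))
E
```

```text
cap top 2107 ((0.5516140460968018, 0.2711363732814789), 0.019878558814525604) z 0.1701
ring 584 ((0.5526137351989746, 0.2709675431251526), 0.0355902761220932)
53.4 [0.608 0.289 0.253]
```

View pics/p12.png

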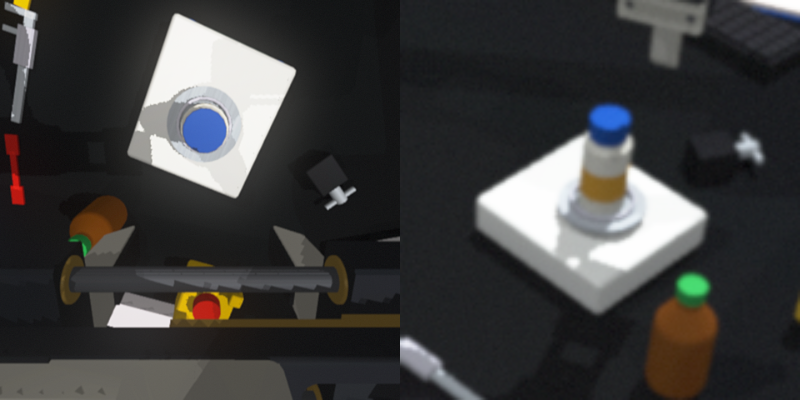

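The bottle stands upright inside the ring, with the cap at (205,130) in the left view and (610,125) in the right. The cap top is at z = 0.170 m, as it should be, and within 1 mm of the ring's centre. The gripper is clear of it.

```bash
python3 -c "from cell import hand_in;print(hand_in())"
```

```text
the job is handed in; nothing more can be done
None
```

The bottle was turned over, then set upright in the ring on the balance, and I handed the job in at about 53.5 s of the 72 s allowed.

- **Upside down:** it was held about 146° over from upright (137° needed) for about 1.6 s. I measured this from the tilt of its foot face in the wrist camera, at the start and end of the hold.
- **Setting down:** I laid it back in the rest cap-high, re-gripped it by the cap and stood it on the bench. I then gripped it upright and placed it on the pan with about 8 N.
- **Last checks:** the cap top was at z = 0.170 m, as expected for a bottle standing on the pan. It was about 1 mm from the ring's centre, and the gripper was clear.

**What went wrong on the way:**
- The bottle slipped out of the jaws three times before the turn worked: once onto the rest's stop, then twice onto the bench. The likely cause is that the first grips sat above the bottle's axis and were too light.
- One closing of the jaws missed the bottle and pushed the tool up with 19 N.
- I compared the scissors and the weight with their starting positions after the last drop, and they had not moved. The other loose things I did not measure.

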